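# Pack up the labelling caddy at the bagging bench

## Robot

A 6-joint arm with a two-finger parallel gripper is mounted at the origin on the work surface. World frame = base frame: x ahead of the robot, y to its left, z up, the work surface at z = 0. Lengths are in mm, angles in rad, forces in N, time in s.
With the tool pointing down it reaches from about 275 to 750 mm from the base axis. Payload 10.2 kg.
Tool frame: the origin (TCP) lies between the finger pads; the fingertips stand 25 mm ahead of it and the grasp point (between the pads) lies 6 mm ahead of it; z points along the fingers, y is the line along which they close (so a half turn about z gives the same grasp; the last joint's range is limited). The gripper opens to 85 mm and grips with 20 to 120 N. Pads are 22 mm wide; open, the fingers measure 114 mm over their backs; the gripper's body (76 mm by 85 mm) begins 54 mm behind the grasp point. The pads swing forward as they close: fully open they stand 13 mm farther back than shut.
Start: joints at [-1.454, 0.313, 1.498, -0, 1.331, -0.223], TCP at [174.969, -494.992, 256.294] pointing down, gripper open.
Joint ranges: [-2.94, 2.94], [-0.97, 2.17], [0.19, 2.56], [-1.23, 4.37], [0.02, 3.11], [-2.88, 2.88]. Speed limits (rad/s): [2.39, 2.39, 3.01, 3.14, 3.14, 3.14].

## Interface

Orientations are given as a unit quaternion [w, x, y, z].
In Python, from rig import ctrl, eyes, finish_job gives the robot as it stands.
- The arm moves only by the tool step_arm, never from a script. Its argument "increments" is a list of rows, each an object of numbers: "dx", "dy", "dz": the shift along the tool's x, y, z in units of 25 mm (1.0 is 25 mm); "wx", "wy", "wz": the turn, a rotation vector about the tool's x, y, z in units of 6 degrees (1.0 is 6 degrees). A call has 1 to 5 rows; each row shifts and turns the commanded pose from where the row before left it, along the tool's axes as they then stand; what a row does not reach is not made up. A row lasts 1/10 s, in which the tool goes at most 50 mm and 8.59 degrees, less where a joint would pass 70% of its speed; a pose out of reach is approached as far as the arm can. A call is refused whole if a number of a shift passes 1 or a number of a turn 1, either way. A call with a gripper value outside its range is refused whole. "fingers" is the finger opening in mm, from 0 to 85.4, set as the call begins (left out, the last holds). The fingers move at their own pace and stop on an object; "squeeze" is the grip in N (left out, the last holds). Time passes only in rows, so rows that do not move let the fingers close. It gives the time, the measured TCP pose, the force, the opening and the grip force at its end, in the units of the state.
- ctrl.sense(): the state, without advancing time (a new reading comes with each control period).
- eyes.capture(name): name is "scene" or "top" or "wrist"; returns a dict with "frame" (480x640x3 uint8, blue, green, red), "fx", "fy", "cx", "cy" (pixels), "k1" (the pictures are not rectified: a ray, as slopes to the right and down, at radius r is drawn at 1 + k1 r^2 times it, then the intrinsics apply), "R" (3x3) and "t" (3): a world point X has camera coordinates R X + t; the wrist camera has in their place "tool_from_camera" (4x4, takes a point from camera to tool coordinates, whose origin is the TCP and whose axes are the flange's). Camera axes: x right, y down, z forward; pixel columns grow to the right and rows downward; lengths in mm; the calibration is good to about 2 mm. A picture is of the moment at which its call begins: read the wrist's pose just before it. There is no depth.
- finish_job(): hands the job in; it is judged then, once.
Trained networks look in the newest picture that a camera, given by its name, has taken for a name from the list of things; names that differ only in an ending like _2 or _b are one class to them, and where a whole thing is asked for, a point or a joint stands for the part that bears it (a point fixed in the world has none). Each returns a list of dicts, best first, with "p" (0 to 1); they miss things now and then, are a little off and sometimes report something else, mostly with a low value. They report only what shows in the picture. A call takes as long as a camera call. They do not tell look-alikes from the thing itself.
- eyes.cut_out(camera, label): "mask" (480x640 bool, what is visible of it).
- eyes.landmark_of(camera, label): "point" ([x, y, z] in mm, in the coordinates of the camera as it stood for that picture, good to about 4 mm: a listed point, or the origin of a listed thing).
The state is a dict: "time_s": time; "joints": joint angles; "dq": joint speeds; "tau": joint torques, N m; "eef_pos": TCP position; "ee_rot": TCP orientation; "force": force on the tool from outside, world axes, zero at the start; "wrist_torque": the same for the moment, N m; "grip_width": opening from 0.0 (shut) to 1.0 (fully open); "grip_force": force on a finger pad.
Only numpy, scipy, OpenCV 4.12 (cv2) and the standard library are available. Lean on these libraries where they do the work, as an engineer would, in place of code of your own. Each camera call takes 0.05 s, during which the arm holds its last target. There are 200 camera calls.

## Task

Pack up the labelling caddy: swing its yellow keeper bar wide open, slide every orange scraper lying on the bench blade-first and flat into a bay of its own, fully home, and press every marker cap fully down onto its marker. Only when all that is done, swing the keeper bar shut again behind the scraper handles until it rests in its catch; do not disturb the jars, the bowl or the roll of labels.

Things in the scene. Friction and masses are not known exactly. Their poses are not given: they have to be found in the camera images.
- caddy: Fixed plywood caddy, board 225 x 290 x 6 mm. Origin: underside, near the middle; x from open front to back, z up. Board bare from x = -120 to -10 mm (scraper handles lie here); blue cover x = -10 to 56, top z = 24, three bays under it, white stripes between; wooden marker block x = 55 to 105, y +-100, top z = 46 mm, wells at x = 80, y = 62, 0, -62 mm. Steel catch, 36 mm high, at x = -94, y = -136.
- bay1 (a point): Mouth of a bay, at caddy x = -10, y = 62 mm, on the board top (z = 6 mm); axes as the caddy. The bay is a flat slot 49 mm wide (y), 10 mm high above the board, 65 mm deep to +x. Any bay takes any scraper, one each; fully home it lies flat, its handle front against the blue cover.
- bay2 (a point): Mouth of a bay, at caddy x = -10, y = 0 mm, on the board top (z = 6 mm); axes as the caddy. The bay is a flat slot 49 mm wide (y), 10 mm high above the board, 65 mm deep to +x. Any bay takes any scraper, one each; fully home it lies flat, its handle front against the blue cover.
- bay3 (a point): Mouth of a bay, at caddy x = -10, y = -62 mm, on the board top (z = 6 mm); axes as the caddy. The bay is a flat slot 49 mm wide (y), 10 mm high above the board, 65 mm deep to +x. Any bay takes any scraper, one each; fully home it lies flat, its handle front against the blue cover.
- scraper1: Loose scraper, 90 to 145 g, lying flat, handle up; may be absent. Orange handle 85 (x) x 20 (y) x 24 mm high. Steel blade 4 mm thick, 44 wide, level with the underside, 55 mm out of the handle front. Origin: underside, mid handle; x to the blade, z up: handle x = -42.5 to 42.5, blade edge 97.5 mm. Fully home: origin 42.5 mm before the bay mouth, x axes alike.
- scraper1_tip (a point): Middle of the blade's front edge of scraper1, 2 mm above the underside, at scraper x = 97.5 mm.
- scraper2: Loose scraper, 90 to 145 g, lying flat, handle up; may be absent. Orange handle 85 (x) x 20 (y) x 24 mm high. Steel blade 4 mm thick, 44 wide, level with the underside, 55 mm out of the handle front. Origin: underside, mid handle; x to the blade, z up: handle x = -42.5 to 42.5, blade edge 97.5 mm. Fully home: origin 42.5 mm before the bay mouth, x axes alike.
- scraper2_tip (a point): Middle of the blade's front edge of scraper2, 2 mm above the underside, at scraper x = 97.5 mm.
- scraper3: Loose scraper, 90 to 145 g, lying flat, handle up; may be absent. Orange handle 85 (x) x 20 (y) x 24 mm high. Steel blade 4 mm thick, 44 wide, level with the underside, 55 mm out of the handle front. Origin: underside, mid handle; x to the blade, z up: handle x = -42.5 to 42.5, blade edge 97.5 mm. Fully home: origin 42.5 mm before the bay mouth, x axes alike.
- scraper3_tip (a point): Middle of the blade's front edge of scraper3, 2 mm above the underside, at scraper x = 97.5 mm.
- cap1 (a joint): How far, in m, the green cap stands up from home on its white marker pen, fixed upright in one of the caddy wells (which is which varies). 0 = fully home, rim against the green collar; at most 0.012. Slides straight down when its top is pushed with 5 to 15 N (friction about 4 N); stays where left.
- cap1_top (a point): Centre of the flat top of the green cap (20 mm across); 98 mm above the table when home, up to 110 mm when standing up; it lies over one of the caddy's wells.
- cap2 (a joint): How far, in m, the red cap stands up from home on its white marker pen, fixed upright in one of the caddy wells (which is which varies). 0 = fully home, rim against the red collar; at most 0.012. Slides straight down when its top is pushed with 5 to 15 N (friction about 4 N); stays where left.
- cap2_top (a point): Centre of the flat top of the red cap (20 mm across); 98 mm above the table when home, up to 110 mm when standing up; it lies over one of the caddy's wells.
- cap3 (a joint): How far, in m, the blue cap stands up from home on its white marker pen, fixed upright in one of the caddy wells (which is which varies). 0 = fully home, rim against the blue collar; at most 0.012. Slides straight down when its top is pushed with 5 to 15 N (friction about 4 N); stays where left.
- cap3_top (a point): Centre of the flat top of the blue cap (20 mm across); 98 mm above the table when home, up to 110 mm when standing up; it lies over one of the caddy's wells.
- keeper (a joint): Angle of the yellow keeper bar, rad: 0 = closed, against the stop in its steel catch, lying across the caddy front 5 mm behind the handle ends of scrapers that are home; grows as it swings out level over the table, away from the handles, to 1.9. Friction about 0.1 N m, stays where left. A scraper standing out of its bay blocks it.
- keeper_knob (a point): Centre of the top of the black knob on the bar, 71 mm above the table: an upright pin, 18 mm diameter, 42 mm above the bar top. Bar: 15 to 29 mm above the table, 10 mm thick, 274 mm long, on a vertical pivot at caddy x = -105, y = 125 mm. At joint angle a the knob is at pivot + (-225 sin a, -225 cos a) mm in caddy x, y. Pinch or push it from above.
- label_roll: Paper roll of labels, 48 mm across, 26 mm high, lying flat; a bystander, not part of the job. Origin: centre of its underside.
- spawn_jar_a: Amber jar with metal lid, 72 mm across, 110 mm high; a bystander, not part of the job. Origin: centre of its underside.
- spawn_jar_b: Amber jar with metal lid, 72 mm across, 110 mm high; a bystander, not part of the job. Origin: centre of its underside.
- tub: White bowl, 100 mm across, 50 mm high; a bystander, not part of the job. Origin: centre of its underside.
Things that resemble listed ones, but are neither listed nor needed, are in the scene too. What is shaped like the scraper2 but brown is not meant. Leave any blue look-alike of the scraper3 alone.

How it is judged:
By the outcome, as a careful person would: the job done as asked, in the order asked, and still so for the second after the job is handed in, with the robot touching nothing.
Of scraper1, scraper2, scraper3 only 2 to 3 are there at a start; the rules pass over those that are not, and their reading is None.
At some moment in a run one of scraper1, scraper2, scraper3 may be knocked a few centimetres aside while the robot is not near it.
Once in a run the grip may slacken for a moment while it holds something.
It also fails if it takes over 208 s, if anything falls off the work surface, if the arm or the gripper's body presses on something with over 40 N, if the wrist force passes 120 N, or if a joint passes its speed limit or range.

## Working session

There is one attempt and no reset: what is moved stays moved. The work goes in short steps, Python scripts to look and compute and a tool call to move; the robot and the scene stay as the last step left them, time stands still between calls to the robot, and variables do not carry over. Pictures are saved under pics/ and viewed, at most 16 in all, crops included, and the job is handed in when it is done.

Besides the shell and the picture viewer there is one more tool, called after "Call:" as name([rows], argument=value, ...), one row to a line, values as JSON. step_arm: Moves the arm, as the interface text tells. Its arguments: {"type":"object","properties":{"increments":{"type":"array"},"fingers":{"type":"number"},"squeeze":{"type":"number"}},"required":["increments"]}

```bash
ls; mkdir -p pics
cat > h.py <<'E'
import numpy as np, cv2
from rig import ctrl, eyes, finish_job
from scipy.spatial.transform import Rotation as Ro
def RT():
    s=ctrl.sense(); q=s["ee_rot"]; return Ro.from_quat([q[1],q[2],q[3],q[0]]).as_matrix(), np.array(s["eef_pos"])
def cap(n):
    R,p=RT(); c=eyes.capture(n)
    if n=="wrist":
        M=np.array(c["tool_from_camera"]); c["Rw"]=R@M[:3,:3]; c["o"]=R@M[:3,3]+p
    else:
        c["Rw"]=np.array(c["R"]).T; c["o"]=-c["Rw"]@np.array(c["t"])
    return c
def ray(c,u,v):
    x=np.array([(u-c["cx"])/c["fx"],(v-c["cy"])/c["fy"]]); y=x.copy()
    for _ in range(20): y=x/(1+c["k1"]*(y@y))
    return c["Rw"]@np.array([y[0],y[1],1.])
def atz(c,u,v,z):
    d=ray(c,u,v); return c["o"]+d*(z-c["o"][2])/d[2]
def proj(c,X):
    y=c["Rw"].T@(np.array(X,float)-c["o"]); a=y[:2]/y[2]; a=a*(1+c["k1"]*(a@a)); return a*[c["fx"],c["fy"]]+[c["cx"],c["cy"]]
def lm(c,n,label):
    return [(c["Rw"]@np.array(d["point"])+c["o"],round(d["p"],2)) for d in eyes.landmark_of(n,label)]
E
cat > a.py <<'E'
from h import *
np.set_printoptions(precision=1,suppress=True)
s=ctrl.sense(); print(s["time_s"],s["ee_rot"],s["force"],RT()[0])
for n in ("top","scene"):
    c=cap(n); cv2.imwrite(f"pics/{n}0.png",c["frame"]); print(n,c["o"],c["k1"],c["fx"])
    for l in ("caddy","bay1","bay2","bay3","scraper1","scraper1_tip","cap1_top","cap2_top","cap3_top","keeper_knob","label_roll","spawn_jar_a","tub"):
        print(l,[(P,p,proj(c,P)) for P,p in lm(c,n,l)])
E
python3 a.py
```

```text
pics
0.0 [-0.   1.   0.2  0. ] [-0.3 -0.9 -0.5] [[ 0.9  0.3 -0. ]
 [ 0.3 -0.9  0. ]
 [ 0.  -0.  -1. ]]
top [ 382.7  -55.6 1036.6] 0.005362154848133075 480.8153046073633
caddy [(array([515.9, 192. ,  -1.9]), 0.57, array([197.7, 220.9]))]
bay1 [(array([454.3, 168.2,   4.5]), 0.88, array([208.3, 248.6])), (array([519.4, 181.5,   5.9]), 0.6, array([201.7, 218.7])), (array([579.2, 189. ,   8.2]), 0.55, array([197.7, 191.2]))]
bay2 [(array([454.3, 168.2,   4.5]), 0.88, array([208.3, 248.6])), (array([519.4, 181.5,   5.9]), 0.6, array([201.7, 218.7])), (array([579.2, 189. ,   8.2]), 0.55, array([197.7, 191.2]))]
bay3 [(array([454.3, 168.2,   4.5]), 0.88, array([208.3, 248.6])), (array([519.4, 181.5,   5.9]), 0.6, array([201.7, 218.7])), (array([579.2, 189. ,   8.2]), 0.55, array([197.7, 191.2]))]
scraper1 [(array([ 323.7, -208.2,   -0.2]), 0.81, array([385.2, 305. ])), (array([ 556.5, -310.9,   -3.1]), 0.77, array([428. , 196.4])), (array([ 647.8, -316.9,    1.8]), 0.68, array([429.4, 154.6])), (array([ 449.8, -315. ,    0.7]), 0.65, array([432.5, 244.9])), (array([ 162.4, -293.8,   -0.7]),
[... 1783 characters left out ...]
_tip [(array([ 525.9, -210.8,    7.9]), 0.76, array([245. , 268.6]))]
cap1_top [(array([562.4, 277.7, 113.7]), 0.64, array([447.9, 295.6]))]
cap2_top [(array([440.2, 264.3, 106.4]), 0.47, array([457.5, 263.7]))]
cap3_top [(array([498.7, 271.5, 104.8]), 0.47, array([453.2, 280.4]))]
keeper_knob [(array([626.7,  91.8,  71.5]), 0.63, array([344.7, 306.2]))]
label_roll [(array([ 658.9, -159.9,    0.1]), 0.61, array([232.6, 309.5])), (array([496.3, 271.5, 107.1]), 0.16, array([453.7, 278.8]))]
spawn_jar_a [(array([ 367. , -427.2,    3. ]), 0.76, array([208.7, 220. ])), (array([ 763.7, -113.6,    1.6]), 0.72, array([223.1, 345.4]))]
tub [(array([781.3,  55.7,  -2.1]), 0.85, array([293.3, 379.1]))]
```

```bash
python3 -c "
import cv2
a=cv2.imread('pics/top0.png'); cv2.imwrite('pics/top0b.png',cv2.resize(a[70:420,90:550],None,fx=1.7,fy=1.7,interpolation=cv2.INTER_CUBIC))"
```

```text
(no output)
```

View pics/top0b.png

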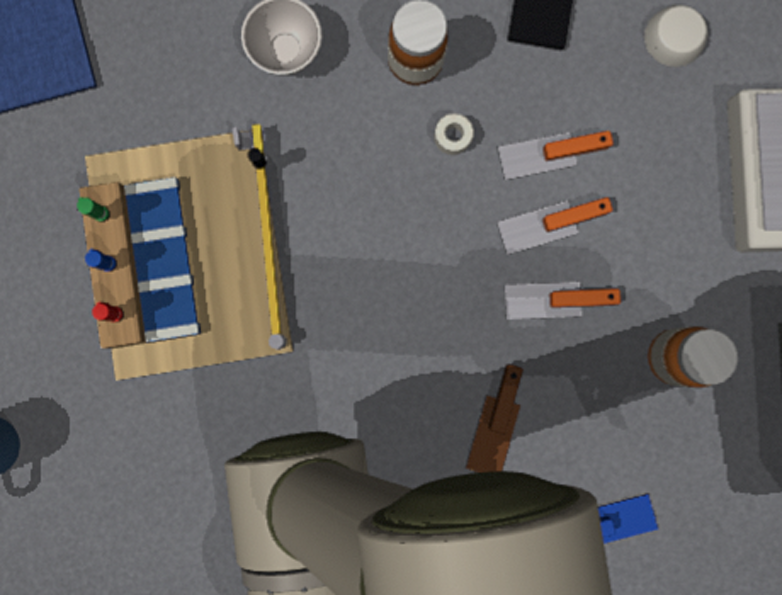

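View pics/scene0.png

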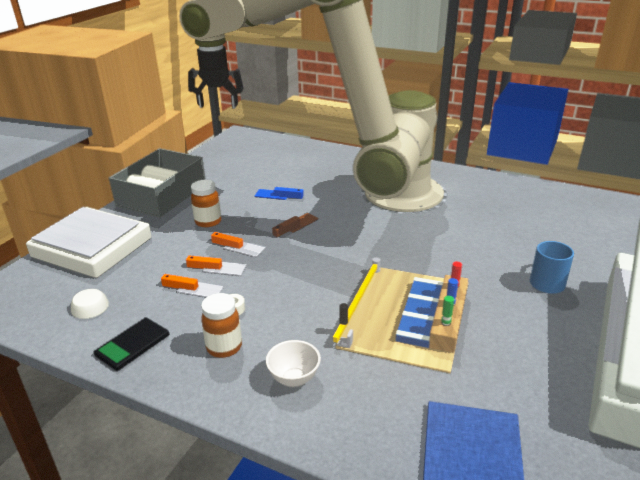

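Both views show three orange scrapers (crop px (580,147), (580,213), (585,297); top px about (431,156), (431,195), (434,245)). The look-alikes are brown (crop (500,415)) and blue (crop (628,518)), and I'll leave them. The keeper is closed, with its knob at crop (257,158). The caps are green, blue and red. First I'll turn the tool to caddy yaw.

Call:
step_arm([
  {"wz":-1},
  {"wz":-1},
  {"wz":-1},
  {"wz":-1},
  {"wz":-1},
], fingers=40)

```text
invalid input at $.increments[0]: expected keys dx, dy, dz, wx, wy, wz
```

Call:
step_arm([
  {"wz":-1},
  {"wz":-1},
  {"wz":-1},
  {"wz":-1},
  {"wz":-1},
])

```text
invalid input at $.increments[0]: expected keys dx, dy, dz, wx, wy, wz
```

```bash
cat >> h.py <<'E'
np.set_printoptions(precision=2,suppress=True)
def yaw(): 
    R,_=RT(); return np.degrees(np.arctan2(R[1,0],R[0,0]))
def to(X):
    "mm shift and 25mm units in tool axes from TCP to X"
    R,p=RT(); d=R.T@(np.array(X,float)-p); return d, d/25
def tri(cs,uvs):
    A=np.zeros((3,3));b=np.zeros(3)
    for c,(u,v) in zip(cs,uvs):
        d=ray(c,u,v); d/=np.linalg.norm(d); M=np.eye(3)-np.outer(d,d); A+=M; b+=M@c["o"]
    return np.linalg.solve(A,b)
E
cat > b.py <<'E'
from h import *
print(yaw(), RT()[1])
# fit caddy from landmarks of both views
obs=[]
nm={"cap1_top":None}
src=[(62,(442,264.7)),(62,(440,264.3)),(0,(504,271.9)),(0,(498.7,271.5)),(-62,(564,282)),(-62,(562.4,278))]
L=[(80,y) for y,_ in src]+[(-10,62),(-10,0),(-10,0),(-10,-62),(-105,-100),(-105,-100)]
W=[w for _,w in src]+[(454,170),(519,181.5),(515.2,182.5),(579,189),(632.7,93.3),(626.7,91.8)]
L=np.array(L,float);W=np.array(W,float)
l=L-L.mean(0);w=W-W.mean(0)
a=np.arctan2((l[:,0]*w[:,1]-l[:,1]*w[:,0]).sum(),(l*w).sum())
R=np.array([[np.cos(a),-np.sin(a)],[np.sin(a),np.cos(a)]]);t=W.mean(0)-R@L.mean(0)
print(np.degrees(a),t); print(W-(L@R.T+t))
E
python3 b.py
```

```text
19.466678739750385 [ 174.95 -495.    256.29]
97.38611893753917 [514.08 190.56]
[[-0.31  2.78]
 [-2.31  2.38]
 [ 0.21  2.01]
 [-5.09  1.61]
 [-1.28  4.14]
 [-2.88  0.14]
 [ 0.12 -2.67]
 [ 3.64  0.86]
 [-0.16  1.86]
 [ 2.15  0.39]
 [ 5.95 -5.98]
 [-0.05 -7.48]]
```

Call:
step_arm([
  {"dx":0,"dy":0,"dz":0,"wx":0,"wy":0,"wz":-1},
  {"dx":0,"dy":0,"dz":0,"wx":0,"wy":0,"wz":-1},
  {"dx":0,"dy":0,"dz":0,"wx":0,"wy":0,"wz":-1},
  {"dx":0,"dy":0,"dz":0,"wx":0,"wy":0,"wz":-1},
  {"dx":0,"dy":0,"dz":0,"wx":0,"wy":0,"wz":-1},
], fingers=40)

```text
time_s: 1.9
eef_pos: [175.0, -495.0, 256.3]
ee_rot: [0.0, 0.907, 0.42, -0.0]
force: [-0.3, -0.8, 0.2]
grip_width: 0.469
grip_force: 0.0
```

Call:
step_arm([
  {"dx":0,"dy":0,"dz":0,"wx":0,"wy":0,"wz":-1},
  {"dx":0,"dy":0,"dz":0,"wx":0,"wy":0,"wz":-1},
  {"dx":0,"dy":0,"dz":0,"wx":0,"wy":0,"wz":-1},
  {"dx":0,"dy":0,"dz":0,"wx":0,"wy":0,"wz":-1},
  {"dx":0,"dy":0,"dz":0,"wx":0,"wy":0,"wz":-1},
])

```text
time_s: 2.4
eef_pos: [175.0, -495.0, 256.3]
ee_rot: [0.0, 0.768, 0.641, -0.0]
force: [0.3, -0.2, 0.3]
grip_width: 0.472
grip_force: 0.0
```

Call:
step_arm([
  {"dx":0,"dy":0,"dz":0,"wx":0,"wy":0,"wz":-1},
  {"dx":0,"dy":0,"dz":0,"wx":0,"wy":0,"wz":-1},
  {"dx":0,"dy":0,"dz":0,"wx":0,"wy":0,"wz":-1},
  {"dx":0,"dy":1,"dz":0,"wx":0,"wy":0,"wz":0},
  {"dx":0,"dy":1,"dz":0,"wx":0,"wy":0,"wz":0},
])

```text
time_s: 2.9
eef_pos: [224.8, -488.5, 256.4]
ee_rot: [0.0, 0.66, 0.751, -0.0]
force: [-0.8, -0.5, 0.8]
grip_width: 0.47
grip_force: 0.0
```

Call:
step_arm([
  {"dx":0,"dy":1,"dz":0,"wx":0,"wy":0,"wz":0},
  {"dx":0,"dy":1,"dz":0,"wx":0,"wy":0,"wz":0},
  {"dx":0,"dy":1,"dz":0,"wx":0,"wy":0,"wz":0},
  {"dx":1,"dy":1,"dz":0,"wx":0,"wy":0,"wz":0},
  {"dx":1,"dy":1,"dz":0,"wx":0,"wy":0,"wz":0},
])

```text
time_s: 3.4
eef_pos: [342.7, -421.9, 255.9]
ee_rot: [-0.0, 0.66, 0.752, 0.0]
force: [1.8, -0.6, 0.6]
grip_width: 0.466
grip_force: 0.0
```

```bash
cat > c.py <<'E'
from h import *
print(ctrl.sense()["time_s"],yaw(),RT()[1])
c=cap("wrist"); cv2.imwrite("pics/w1.png",c["frame"]); print(np.array(c["tool_from_camera"]),c["fx"],c["k1"])
for l in ("scraper1","scraper1_tip"): print(l,[(P,p,proj(c,P)) for P,p in lm(c,"wrist",l)])
E
python3 c.py
```

```text
3.4 97.4417379157222 [ 342.72 -421.92  255.94]
[[   0.     -0.96   -0.29   75.56]
 [   1.      0.      0.      0.47]
 [  -0.     -0.29    0.96 -117.51]
 [   0.      0.      0.      1.  ]] 355.30307578045307 -0.0248995894101518
scraper1 [(array([ 448.3 , -311.8 ,    2.64]), 0.81, array([441.29, 104.81])), (array([ 639.91, -313.84,    0.15]), 0.79, array([619.99, 134.66])), (array([ 549.77, -314.11,    0.45]), 0.7, array([537.39, 122.  ])), (array([ 156.79, -291.75,    2.52]), 0.65, array([144.03,  40.75]))]
scraper1_tip [(array([ 523.73, -212.9 ,    2.11]), 0.78, array([543.07,   5.87]))]
```

View pics/w1.png

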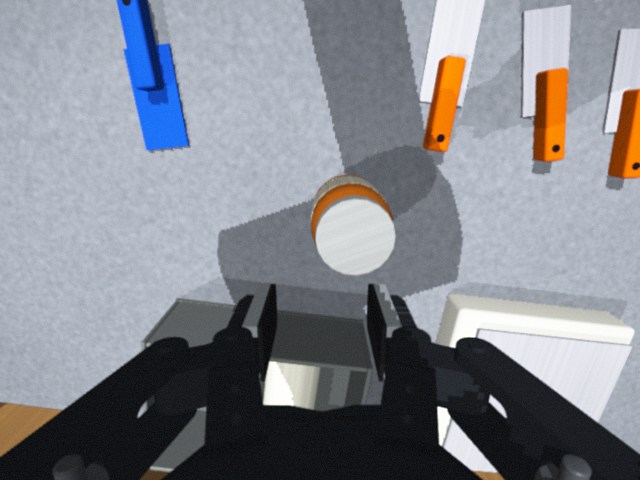

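The wrist view shows the three orange handles at (444,104), (552,115) and (625,135), all blades up the picture, and the blue look-alike at the left. Now I'll approach the keeper and caddy.

Call:
step_arm([
  {"dx":1,"dy":1,"dz":0,"wx":0,"wy":0,"wz":0},
  {"dx":1,"dy":1,"dz":0,"wx":0,"wy":0,"wz":0},
  {"dx":1,"dy":1,"dz":0,"wx":0,"wy":0,"wz":0},
  {"dx":1,"dy":1,"dz":0,"wx":0,"wy":0,"wz":0},
  {"dx":1,"dy":1,"dz":0,"wx":0,"wy":0,"wz":0},
])

```text
time_s: 4.05
eef_pos: [450.0, -282.4, 256.3]
ee_rot: [0.0, 0.66, 0.751, -0.0]
force: [0.6, -0.1, 0.3]
grip_width: 0.465
grip_force: 0.0
```

Call:
step_arm([
  {"dx":1,"dy":1,"dz":0,"wx":0,"wy":0,"wz":0},
  {"dx":1,"dy":1,"dz":0,"wx":0,"wy":0,"wz":0},
  {"dx":1,"dy":1,"dz":0,"wx":0,"wy":0,"wz":0},
  {"dx":1,"dy":1,"dz":0,"wx":0,"wy":0,"wz":0},
  {"dx":1,"dy":1,"dz":0,"wx":0,"wy":0,"wz":0},
])

```text
time_s: 4.55
eef_pos: [558.1, -142.3, 256.3]
ee_rot: [0.0, 0.66, 0.751, -0.0]
force: [0.7, -0.3, -0.4]
grip_width: 0.468
grip_force: 0.0
```

Call:
step_arm([
  {"dx":1,"dy":0,"dz":0,"wx":0,"wy":0,"wz":0},
  {"dx":1,"dy":0,"dz":0,"wx":0,"wy":0,"wz":0},
  {"dx":1,"dy":0,"dz":0,"wx":0,"wy":0,"wz":0},
  {"dx":1,"dy":0,"dz":0,"wx":0,"wy":0,"wz":0},
  {"dx":0,"dy":0,"dz":0,"wx":0,"wy":0,"wz":0},
])

```text
time_s: 5.05
eef_pos: [544.2, -42.0, 256.5]
ee_rot: [-0.0, 0.659, 0.752, 0.0]
force: [0.0, -0.6, -0.2]
grip_width: 0.467
grip_force: 0.0
```

```bash
cat > d.py <<'E'
from h import *
import sys
print(ctrl.sense()["time_s"],yaw(),RT()[1])
c=cap("wrist"); cv2.imwrite(f"pics/{sys.argv[1]}.png",c["frame"])
for l in sys.argv[2:]: print(l,[(P,p,proj(c,P)) for P,p in lm(c,"wrist",l)])
E
python3 d.py w2 caddy bay1 cap1_top cap2_top cap3_top keeper_knob
```

```text
5.05 97.5657098579522 [544.23 -41.96 256.47]
caddy []
bay1 []
cap1_top [(array([629.9 ,  89.56,  74.46]), 0.23, array([452.23,  67.61]))]
cap2_top []
cap3_top [(array([ 552.83, -315.45,    3.47]), 0.67, array([299.39, 407.32]))]
keeper_knob [(array([630.25,  87.68,  72.33]), 0.88, array([451.16,  70.66]))]
```

View pics/w2.png

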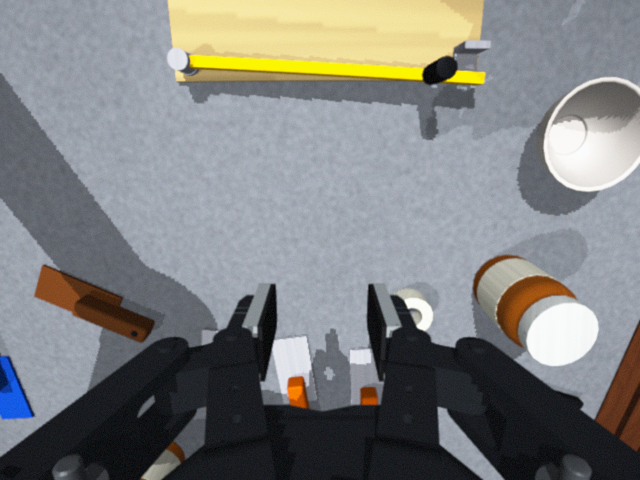

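The view shows the bar from (180,57) to (485,78), the knob top near (447,65) and the catch at (470,46). The brown look-alike's handle end is at (150,330). I'll move on over the caddy for a second viewpoint.

Call:
step_arm([
  {"dx":1,"dy":0,"dz":0,"wx":0,"wy":0,"wz":0},
  {"dx":1,"dy":0,"dz":0,"wx":0,"wy":0,"wz":0},
  {"dx":1,"dy":0,"dz":0,"wx":0,"wy":0,"wz":0},
  {"dx":1,"dy":0,"dz":0,"wx":0,"wy":0,"wz":0},
  {"dx":0,"dy":0,"dz":0,"wx":0,"wy":0,"wz":0},
])

```text
time_s: 5.9
eef_pos: [531.1, 57.8, 256.4]
ee_rot: [-0.0, 0.659, 0.752, 0.0]
force: [0.2, -0.0, -0.5]
grip_width: 0.471
grip_force: 0.0
```

```bash
python3 d.py w3 caddy bay1 cap1_top cap2_top cap3_top keeper_knob
```

```text
5.9 97.59962609844618 [531.08  57.76 256.37]
caddy [(array([514.16, 194.7 ,   1.68]), 0.69, array([322.26,  57.53]))]
bay1 [(array([573.55, 191.23,   6.97]), 0.96, array([383.66,  69.67])), (array([451.56, 175.49,   7.01]), 0.69, array([254.31,  68.92])), (array([510.9 , 179.94,   3.83]), 0.66, array([316.84,  73.21]))]
cap1_top [(array([630.12,  86.92,  71.33]), 0.53, array([438.45, 197.72]))]
cap2_top []
cap3_top []
keeper_knob [(array([632.52,  87.8 ,  72.1 ]), 0.91, array([441.67, 197.27]))]
```

View pics/w3.png

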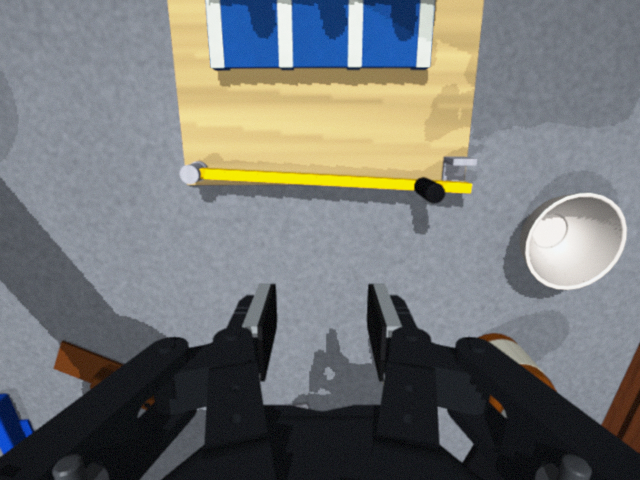

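```bash
cat > e.py <<'E'
from h import *
c=cap("wrist"); f=c["frame"].astype(int); h=cv2.cvtColor(c["frame"],cv2.COLOR_BGR2HSV)
blue=(h[...,0]>95)&(h[...,0]<125)&(h[...,1]>120)&(h[...,2]>60); blue[120:]=0
n,lab,st,ce=cv2.connectedComponentsWithStats(blue.astype(np.uint8))
B=[]
for i in range(1,n):
    x,y,w,hh,a=st[i]
    if a>500:
        m=lab==i; rows=range(y+hh-15,y+hh-4)
        l=np.mean([np.where(m[r])[0].min() for r in rows]); rr=np.mean([np.where(m[r])[0].max() for r in rows])+1
        bot=np.median([np.where(m[:,k])[0].max() for k in range(int(l)+5,int(rr)-5)])+1
        r0=np.mean(rows)+.5
        L,Rr=atz(c,l,r0,24),atz(c,rr,r0,24); F=atz(c,(l+rr)/2,bot,24); Fl=atz(c,l+5,bot,24)
        B.append((l,rr,bot,(L+Rr)[:2]/2,F[:2])); print(l,rr,bot,(L+Rr)[:2]/2,F, np.linalg.norm(L-Rr))
B.sort(key=lambda b:b[0])
e=B[-1][3]-B[0][3]; print("len",np.linalg.norm(e),"caddy yaw",np.degrees(np.arctan2(e[1],e[0]))+90)
print(to([631.4,87.8,68]))
E
python3 e.py
```

```text
223.72727272727272 278.0 65.0 [451.82 180.16] [452.33 173.93  24.  ] 48.874709128384914
292.90909090909093 347.0 64.0 [513.34 188.91] [514.14 182.74  24.  ] 48.55685897644657
362.0 416.0 64.0 [574.7  197.93] [575.95 190.97  24.  ] 48.568639894543324
len 124.15373473126127 caddy yaw 98.22598191592864
(array([ 19.32, 103.27, 188.25]), array([0.77, 4.13, 7.53]))
```

Call:
step_arm([
  {"dx":0.77,"dy":1,"dz":1,"wx":0,"wy":0,"wz":0},
  {"dx":0,"dy":1,"dz":1,"wx":0,"wy":0,"wz":0},
  {"dx":0,"dy":1,"dz":1,"wx":0,"wy":0,"wz":0},
  {"dx":0,"dy":1,"dz":1,"wx":0,"wy":0,"wz":0},
  {"dx":0,"dy":0.13,"dz":0,"wx":0,"wy":0,"wz":0},
])

```text
time_s: 6.8
eef_pos: [631.3, 88.3, 151.8]
ee_rot: [-0.002, 0.66, 0.752, -0.002]
force: [0.1, 0.4, -0.3]
grip_width: 0.468
grip_force: 0.0
```

```bash
python3 d.py w4 keeper_knob; python3 -c "
import cv2
cv2.imwrite('pics/w4c.png',cv2.imread('pics/w4.png')[100:400,180:480])"
```

```text
6.8 97.44230168186327 [631.34  88.25 151.77]
keeper_knob [(array([630.76,  87.87,  72.3 ]), 0.84, array([320.18, 259.05]))]
```

View pics/w4c.png

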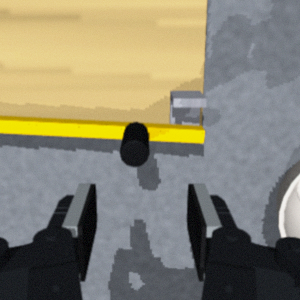

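The knob top, at crop (134,150), is centred between the open fingers and the bar sits just in front of the catch. I'll descend, pinch the knob and swing the bar.

Call:
step_arm([
  {"dx":0,"dy":0,"dz":1,"wx":0,"wy":0,"wz":0},
  {"dx":0,"dy":0,"dz":1,"wx":0,"wy":0,"wz":0},
  {"dx":0,"dy":0,"dz":1,"wx":0,"wy":0,"wz":0},
  {"dx":0,"dy":0,"dz":0.3,"wx":0,"wy":0,"wz":0},
  {"dx":0,"dy":0,"dz":0,"wx":0,"wy":0,"wz":0},
])

```text
time_s: 7.4
eef_pos: [631.0, 88.4, 74.5]
ee_rot: [0.0, 0.66, 0.752, 0.0]
force: [-0.4, -0.3, 0.9]
grip_width: 0.47
grip_force: 0.0
```

Call:
step_arm([
  {"dx":0,"dy":0,"dz":0,"wx":0,"wy":0,"wz":0},
  {"dx":0,"dy":0,"dz":0,"wx":0,"wy":0,"wz":0},
  {"dx":0,"dy":0,"dz":0,"wx":0,"wy":0,"wz":0},
  {"dx":0,"dy":0,"dz":0,"wx":0,"wy":0,"wz":0},
  {"dx":0,"dy":0,"dz":0,"wx":0,"wy":0,"wz":0},
], fingers=10, squeeze=25)

```text
time_s: 7.9
eef_pos: [627.0, 88.6, 75.8]
ee_rot: [-0.004, 0.659, 0.752, -0.004]
force: [-30.9, -3.1, 19.8]
grip_width: 0.2
grip_force: 25.0
```

```bash
python3 -c "
from h import *
s=ctrl.sense();print(RT()[1],yaw(),s['force'],s['grip_width'],s['grip_force'])"
```

```text
[627.02  88.6   75.79] 97.53365855163989 [-30.92  -3.11  19.78] 0.19968556966074208 25.02226710319519
```

Call:
step_arm([
  {"dx":0,"dy":-0.16,"dz":-0.06,"wx":0,"wy":0,"wz":0},
  {"dx":0,"dy":0,"dz":0,"wx":0,"wy":0,"wz":0},
  {"dx":0,"dy":0,"dz":0,"wx":0,"wy":0,"wz":0},
])

```text
time_s: 8.2
eef_pos: [626.6, 88.0, 76.3]
ee_rot: [-0.001, 0.659, 0.752, -0.001]
force: [-9.1, 0.5, 3.0]
grip_width: 0.199
grip_force: 26.4
```

Call:
step_arm([
  {"dx":-0.894,"dy":-0.097,"dz":0,"wx":0,"wy":0,"wz":0},
  {"dx":-0.88,"dy":-0.186,"dz":0,"wx":0,"wy":0,"wz":0},
  {"dx":0,"dy":0,"dz":0,"wx":0,"wy":0,"wz":0},
])

```text
time_s: 8.5
eef_pos: [625.0, 41.3, 76.4]
ee_rot: [-0.001, 0.66, 0.751, -0.001]
force: [-10.2, 2.7, 3.5]
grip_width: 0.195
grip_force: 26.4
```

Forces are low and the bar follows the knob. I'll carry on along the arc.

Call:
step_arm([
  {"dx":-0.857,"dy":-0.3,"dz":0,"wx":0,"wy":0,"wz":0},
  {"dx":-0.826,"dy":-0.36,"dz":0,"wx":0,"wy":0,"wz":0},
  {"dx":-0.786,"dy":-0.44,"dz":0,"wx":0,"wy":0,"wz":0},
  {"dx":-0.738,"dy":-0.514,"dz":0,"wx":0,"wy":0,"wz":0},
  {"dx":-0.683,"dy":-0.585,"dz":0,"wx":0,"wy":0,"wz":0},
])

```text
time_s: 9.0
eef_pos: [582.9, -60.0, 76.2]
ee_rot: [-0.002, 0.66, 0.752, 0.0]
force: [-10.9, 9.2, 3.9]
grip_width: 0.195
grip_force: 26.6
```

Call:
step_arm([
  {"dx":-0.622,"dy":-0.65,"dz":0,"wx":0,"wy":0,"wz":0},
  {"dx":-0.554,"dy":-0.709,"dz":0,"wx":0,"wy":0,"wz":0},
  {"dx":-0.48,"dy":-0.761,"dz":0,"wx":0,"wy":0,"wz":0},
  {"dx":-0.402,"dy":-0.805,"dz":0,"wx":0,"wy":0,"wz":0},
  {"dx":0,"dy":0,"dz":0,"wx":0,"wy":0,"wz":0},
])

```text
time_s: 9.5
eef_pos: [517.9, -122.6, 76.4]
ee_rot: [0.001, 0.66, 0.751, 0.0]
force: [2.5, -2.3, -5.8]
grip_width: 0.196
grip_force: 25.7
```

Call:
step_arm([
  {"dx":-0.319,"dy":-0.841,"dz":0,"wx":0,"wy":0,"wz":0},
  {"dx":-0.234,"dy":-0.869,"dz":0,"wx":0,"wy":0,"wz":0},
  {"dx":-0.146,"dy":-0.888,"dz":0,"wx":0,"wy":0,"wz":0},
  {"dx":-0.056,"dy":-0.898,"dz":0,"wx":0,"wy":0,"wz":0},
  {"dx":0.033,"dy":-0.899,"dz":0,"wx":0,"wy":0,"wz":0},
])

```text
time_s: 10.0
eef_pos: [412.6, -154.1, 76.4]
ee_rot: [0.002, 0.66, 0.752, 0.0]
force: [1.0, 3.7, -0.2]
grip_width: 0.197
grip_force: 26.1
```

Call:
step_arm([
  {"dx":0.06,"dy":-0.45,"dz":0,"wx":0,"wy":0,"wz":0},
  {"dx":0,"dy":0,"dz":0,"wx":0,"wy":0,"wz":0},
  {"dx":0,"dy":0,"dz":0,"wx":0,"wy":0,"wz":0},
])

```text
time_s: 10.3
eef_pos: [401.8, -153.7, 76.2]
ee_rot: [0.001, 0.659, 0.752, 0.0]
force: [-1.5, -0.7, 7.5]
grip_width: 0.197
grip_force: 26.8
```

```bash
python3 -c "
from h import *
s=ctrl.sense();print(RT()[1],yaw(),s['force'],s['grip_width'],s['grip_force'],s['joints'])
c=cap('top'); cv2.imwrite('pics/top1.png',cv2.resize(c['frame'][70:420,90:550],None,fx=1.7,fy=1.7,interpolation=cv2.INTER_CUBIC))
print(proj(c,[403,71,29]),lm(c,'top','keeper_knob'))"
```

```text
[ 401.75 -153.69   76.22] 97.49432821770183 [-1.49 -0.74  7.5 ] 0.19650883184762621 26.817097663879395 [-0.64  0.36  1.98 -0.    0.8  -0.77]
[252.44 271.14] []
```

View pics/top1.png

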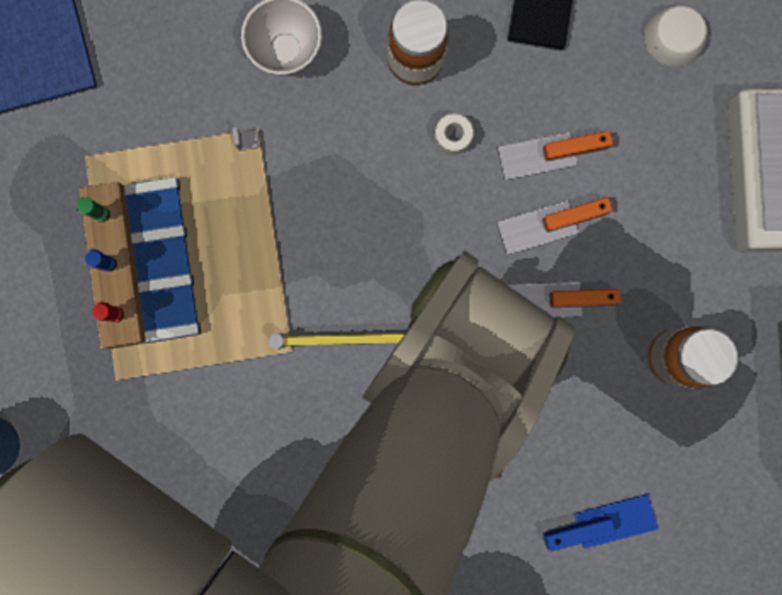

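The bar is wide open at about 1.72 rad and clear of everything, and nothing else has moved. I'll release, lift, and go to look at the nearest scraper (crop (585,297)).

Call:
step_arm([
  {"dx":0,"dy":0,"dz":0,"wx":0,"wy":0,"wz":0},
  {"dx":0,"dy":0,"dz":0,"wx":0,"wy":0,"wz":0},
  {"dx":0,"dy":0,"dz":0,"wx":0,"wy":0,"wz":0},
  {"dx":0,"dy":0,"dz":-1,"wx":0,"wy":0,"wz":0},
  {"dx":0,"dy":0,"dz":-1,"wx":0,"wy":0,"wz":0},
], fingers=44)

```text
time_s: 10.9
eef_pos: [400.2, -152.8, 125.5]
ee_rot: [-0.001, 0.66, 0.752, -0.0]
force: [0.4, 0.1, 0.9]
grip_width: 0.514
grip_force: 0.0
```

Call:
step_arm([
  {"dx":-1,"dy":1,"dz":-1,"wx":0,"wy":0,"wz":0},
  {"dx":-1,"dy":0,"dz":-1,"wx":0,"wy":0,"wz":0},
  {"dx":-1,"dy":0,"dz":-1,"wx":0,"wy":0,"wz":0},
  {"dx":-1,"dy":0,"dz":0,"wx":0,"wy":0,"wz":0},
  {"dx":-1,"dy":0,"dz":0,"wx":0,"wy":0,"wz":0},
])

```text
time_s: 11.4
eef_pos: [441.8, -274.8, 200.8]
ee_rot: [0.0, 0.659, 0.752, 0.0]
force: [0.5, 0.1, -0.3]
grip_width: 0.515
grip_force: 0.0
```

Call:
step_arm([
  {"dx":-1,"dy":0,"dz":0,"wx":0,"wy":0,"wz":0},
  {"dx":-1,"dy":0,"dz":0,"wx":0,"wy":0,"wz":0},
  {"dx":-1,"dy":0,"dz":0,"wx":0,"wy":0,"wz":0},
  {"dx":0,"dy":0,"dz":0,"wx":0,"wy":0,"wz":0},
  {"dx":0,"dy":0,"dz":0,"wx":0,"wy":0,"wz":0},
])

```text
time_s: 11.9
eef_pos: [451.1, -347.8, 199.7]
ee_rot: [-0.001, 0.66, 0.752, 0.0]
force: [-0.1, -0.3, -0.0]
grip_width: 0.513
grip_force: 0.0
```

```bash
cat > s.py <<'E'
from h import *
import sys
# orange handles in the wrist view: pose of handle top (z=zt)
def handles(c,zt=24.):
    h=cv2.cvtColor(c["frame"],cv2.COLOR_BGR2HSV)
    m=((h[...,0]>5)&(h[...,0]<16)&(h[...,1]>180)&(h[...,2]>130)).astype(np.uint8)
    m=cv2.morphologyEx(m,cv2.MORPH_CLOSE,np.ones((7,7)))
    n,lab,st,ce=cv2.connectedComponentsWithStats(m); out=[]
    for i in range(1,n):
        if st[i,4]<400: continue
        q=cv2.findContours((lab==i).astype(np.uint8),0,2)[0]; q=max(q,key=len)[:,0]
        W=np.array([atz(c,u+.0,v+.0,zt)[:2] for u,v in q],np.float32)
        r=cv2.minAreaRect(W); P=cv2.boxPoints(r); e=[P[1]-P[0],P[2]-P[1]]
        l=max(e,key=np.linalg.norm); a=np.degrees(np.arctan2(l[1],l[0]))%180
        out.append((np.array(r[0]),a,sorted(r[1]),ce[i]))
    return out
if __name__=="__main__":
    s=ctrl.sense(); print(s["time_s"],yaw(),RT()[1])
    c=cap("wrist"); cv2.imwrite(f"pics/{sys.argv[1]}.png",c["frame"])
    for o in handles(c): print("handle c,yaw,size,px",*o)
    for l in ("scraper1","scraper1_tip"):
        for P,p in lm(c,"wrist",l): print(l,P,p,proj(c,P))
E
python3 s.py w5
```

```text
11.9 97.44914282535606 [ 451.13 -347.82  199.75]
handle c,yaw,size,px [ 279.34 -214.33] 6.4475784 [19.863248825073242, 54.883689880371094] [118.16   9.12]
handle c,yaw,size,px [ 446.95 -312.89] 90.77994 [18.935680389404297, 82.88566589355469] [320.84 176.93]
handle c,yaw,size,px [ 550.93 -307.63] 107.10733 [21.57081413269043, 84.2923583984375] [444.89 182.82]
handle c,yaw,size,px [ 635.01 -312.55] 99.9286 [28.786823272705078, 84.12773132324219] [539.38 204.09]
handle c,yaw,size,px [ 345.7 -432.2] 8.644302 [30.788837432861328, 71.8388442993164] [199.53 290.49]
scraper1 [ 552.43 -314.14    2.05] 0.93 [437.7  190.26]
scraper1 [ 641.28 -316.3     0.82] 0.76 [530.9  205.18]
scraper1 [ 324.13 -207.43   -2.72] 0.73 [187.22  22.56]
scraper1 [ 445.25 -312.13    3.42] 0.68 [319.48 172.34]
scraper1_tip [ 525.83 -213.36    1.29] 0.81 [432.79  64.86]
```

View pics/w5.png

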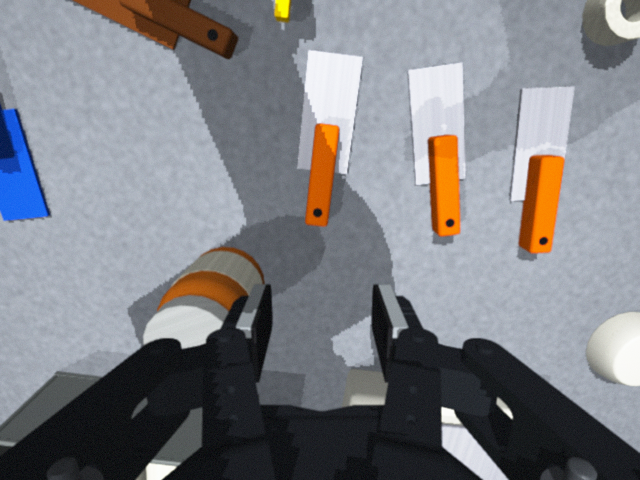

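The target scraper's handle is at (321,177) with its blade tip up at row 55. The brown one (top left) and the blue one (left) are clearly different, so I'm choosing the orange one. I'll align with it.

Call:
step_arm([
  {"dx":1,"dy":0,"dz":0,"wx":0,"wy":0,"wz":1},
  {"dx":0.3,"dy":0,"dz":0,"wx":0,"wy":0,"wz":0.1},
  {"dx":0,"dy":-0.2,"dz":1,"wx":0,"wy":0,"wz":0},
  {"dx":0,"dy":0,"dz":1,"wx":0,"wy":0,"wz":0},
  {"dx":0,"dy":0,"dz":1,"wx":0,"wy":0,"wz":0},
])

```text
time_s: 12.55
eef_pos: [442.9, -315.7, 124.9]
ee_rot: [0.0, 0.701, 0.714, -0.0]
force: [0.6, 0.3, -0.2]
grip_width: 0.517
grip_force: 0.0
```

Call:
step_arm([
  {"dx":0,"dy":0,"dz":0.6,"wx":0,"wy":0,"wz":0},
  {"dx":0,"dy":0,"dz":0,"wx":0,"wy":0,"wz":0},
  {"dx":0,"dy":0,"dz":0,"wx":0,"wy":0,"wz":0},
])

```text
time_s: 12.85
eef_pos: [443.1, -316.1, 111.0]
ee_rot: [0.0, 0.701, 0.713, -0.0]
force: [0.5, 0.4, 0.9]
grip_width: 0.517
grip_force: 0.0
```

```bash
python3 s.py w6; python3 -c "
from h import *
print(to([447,-313,33]))"
```

```text
12.85 90.95870715007813 [ 443.06 -316.1   111.  ]
handle c,yaw,size,px [ 294.02 -199.18] 167.47098 [40.19044876098633, 43.702911376953125] [32.21 38.72]
handle c,yaw,size,px [ 548.51 -306.5 ] 105.78185 [24.322551727294922, 87.35594177246094] [489.34 226.29]
handle c,yaw,size,px [ 447.14 -311.36] 90.56662 [18.65210723876953, 84.91283416748047] [327.04 241.43]
handle c,yaw,size,px [ 628.35 -312.02] 106.14715 [27.239913940429688, 89.85626220703125] [614.53 246.84]
handle c,yaw,size,px [ 346.25 -465.07] 53.08692 [21.617176055908203, 43.47674560546875] [185.16 437.73]
scraper1 [ 325.06 -206.27   -1.16] 0.8 [125.58  62.65]
scraper1 [ 552.51 -313.86    1.84] 0.71 [482.5  242.07]
scraper1 [ 448.52 -315.79    2.47] 0.67 [328.69 242.58]
scraper1 [ 641.63 -314.13   -0.  ] 0.58 [608.04 243.63]
scraper1_tip [ 525.99 -212.2     0.12] 0.9 [462.23  78.99]
(array([ 3.37,  3.81, 78.44]), array([0.13, 0.15, 3.14]))
```

View pics/w6.png

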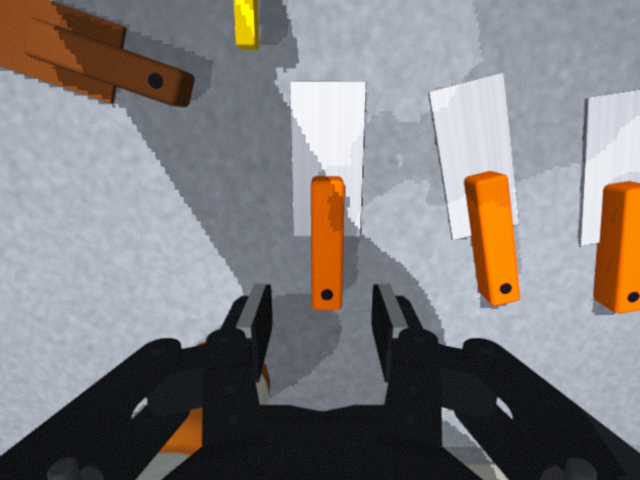

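The handle is centred between the fingers at (327,241), with its blade under the front half. I'll descend and grasp.

Call:
step_arm([
  {"dx":0.15,"dy":0.15,"dz":1,"wx":0,"wy":0,"wz":0},
  {"dx":0,"dy":0,"dz":1,"wx":0,"wy":0,"wz":0},
  {"dx":0,"dy":0,"dz":1,"wx":0,"wy":0,"wz":0},
  {"dx":0,"dy":0,"dz":0.12,"wx":0,"wy":0,"wz":0},
  {"dx":0,"dy":0,"dz":0,"wx":0,"wy":0,"wz":0},
])

```text
time_s: 13.5
eef_pos: [446.6, -312.4, 32.9]
ee_rot: [0.0, 0.702, 0.713, 0.0]
force: [-0.3, 0.2, -0.5]
grip_width: 0.514
grip_force: 0.0
```

Call:
step_arm([
  {"dx":0,"dy":0,"dz":0,"wx":0,"wy":0,"wz":0},
  {"dx":0,"dy":0,"dz":0,"wx":0,"wy":0,"wz":0},
  {"dx":0,"dy":0,"dz":0,"wx":0,"wy":0,"wz":0},
  {"dx":0,"dy":0,"dz":0,"wx":0,"wy":0,"wz":0},
  {"dx":0,"dy":0,"dz":0,"wx":0,"wy":0,"wz":0},
], fingers=5, squeeze=60)

```text
time_s: 14.0
eef_pos: [447.1, -312.9, 34.0]
ee_rot: [0.002, 0.702, 0.713, -0.0]
force: [0.0, 0.4, 7.2]
grip_width: 0.21
grip_force: 60.3
```

Call:
step_arm([
  {"dx":0,"dy":0,"dz":-0.5,"wx":0,"wy":0,"wz":0},
  {"dx":0,"dy":0,"dz":-1,"wx":0,"wy":0,"wz":0},
  {"dx":0,"dy":0,"dz":-1,"wx":0,"wy":0,"wz":0},
  {"dx":0,"dy":0,"dz":-1,"wx":0,"wy":0,"wz":0},
  {"dx":0,"dy":0,"dz":0,"wx":0,"wy":0,"wz":0},
])

```text
time_s: 14.5
eef_pos: [447.5, -313.3, 123.9]
ee_rot: [0.003, 0.702, 0.712, -0.0]
force: [0.4, -1.0, -0.5]
grip_width: 0.219
grip_force: 59.3
```

```bash
python3 s.py w7
```

```text
14.5 90.87581264944235 [ 447.54 -313.28  123.91]
handle c,yaw,size,px [ 290.21 -196.47] 162.0988 [40.28253173828125, 49.201377868652344] [33.95 43.4 ]
handle c,yaw,size,px [ 548.77 -306.5 ] 105.394394 [24.017484664916992, 87.18498229980469] [471.22 225.01]
handle c,yaw,size,px [ 632.89 -310.78] 100.155846 [32.04005813598633, 87.76264190673828] [594.5  244.73]
handle c,yaw,size,px [ 449.34 -365.33] 91.17522 [32.457244873046875, 143.41700744628906] [321.43 304.76]
scraper1 [ 638.83 -311.32    0.11] 0.87 [583.74 236.42]
scraper1 [ 447.84 -312.89   92.59] 0.78 [320.66 294.8 ]
scraper1 [ 325.45 -211.89    0.46] 0.6 [128.37  79.2 ]
scraper1 [ 550.18 -316.11    2.05] 0.59 [463.52 241.92]
scraper1_tip [ 525.46 -217.11    0.82] 0.8 [444.8   93.02]
scraper1_tip [ 640.56 -313.65    0.65] 0.31 [585.81 239.73]
```

Call:
step_arm([
  {"dx":0,"dy":0,"dz":0,"wx":0,"wy":0,"wz":-1},
  {"dx":0,"dy":0,"dz":0,"wx":0,"wy":0,"wz":-0.19},
  {"dx":1,"dy":1,"dz":0,"wx":0,"wy":0,"wz":0},
  {"dx":1,"dy":1,"dz":0,"wx":0,"wy":0,"wz":0},
  {"dx":1,"dy":0.9,"dz":0,"wx":0,"wy":0,"wz":0},
])

```text
time_s: 15.15
eef_pos: [508.2, -226.7, 119.0]
ee_rot: [-0.001, 0.657, 0.754, -0.0]
force: [-0.4, -0.1, -0.8]
grip_width: 0.219
grip_force: 59.2
```

Call:
step_arm([
  {"dx":1,"dy":0,"dz":0,"wx":0,"wy":0,"wz":0},
  {"dx":1,"dy":0,"dz":0,"wx":0,"wy":0,"wz":0},
  {"dx":1,"dy":0,"dz":0,"wx":0,"wy":0,"wz":0},
  {"dx":1,"dy":0,"dz":0,"wx":0,"wy":0,"wz":0},
  {"dx":1,"dy":0,"dz":0,"wx":0,"wy":0,"wz":0},
])

```text
time_s: 15.65
eef_pos: [489.8, -102.9, 119.1]
ee_rot: [-0.001, 0.657, 0.754, -0.0]
force: [0.2, -0.7, -1.1]
grip_width: 0.216
grip_force: 59.3
```

Call:
step_arm([
  {"dx":1,"dy":0,"dz":0,"wx":0,"wy":0,"wz":0},
  {"dx":1,"dy":0,"dz":0,"wx":0,"wy":0,"wz":0},
  {"dx":1,"dy":0,"dz":0,"wx":0,"wy":0,"wz":0},
  {"dx":1,"dy":0,"dz":0,"wx":0,"wy":0,"wz":0},
  {"dx":1,"dy":0,"dz":0,"wx":0,"wy":0,"wz":0},
])

```text
time_s: 16.15
eef_pos: [472.3, 20.8, 119.2]
ee_rot: [-0.001, 0.657, 0.754, -0.0]
force: [0.7, 0.2, -0.6]
grip_width: 0.218
grip_force: 59.3
```

Call:
step_arm([
  {"dx":1,"dy":0,"dz":0,"wx":0,"wy":0,"wz":0},
  {"dx":0,"dy":0,"dz":1,"wx":0,"wy":0,"wz":0},
  {"dx":0,"dy":0,"dz":1,"wx":0,"wy":0,"wz":0},
  {"dx":0,"dy":0,"dz":0,"wx":0,"wy":0,"wz":0},
  {"dx":0,"dy":0,"dz":0,"wx":0,"wy":0,"wz":0},
])

```text
time_s: 16.65
eef_pos: [469.4, 44.5, 69.9]
ee_rot: [-0.0, 0.656, 0.754, -0.0]
force: [-0.7, 0.1, -0.4]
grip_width: 0.215
grip_force: 59.2
```

```bash
python3 d.py w8 bay1 scraper1 scraper1_tip
```

```text
16.65 97.94850549379144 [469.41  44.46  69.87]
bay1 []
scraper1 [(array([472.75,  43.8 ,  36.75]), 0.88, array([327.07, 296.13]))]
scraper1_tip []
```

View pics/w8.png

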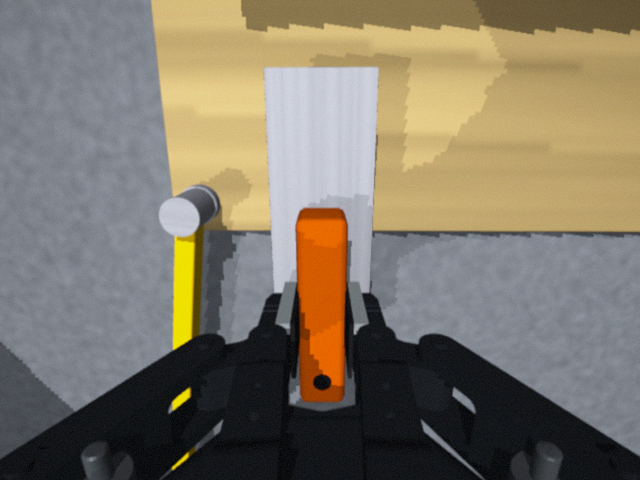

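The scraper is held straight, with the blade tip at row 67 and its centre column at 321.5. The cover is out of view, so I'll raise the arm to measure the bays from here.

Call:
step_arm([
  {"dx":0,"dy":0,"dz":-1,"wx":0,"wy":0,"wz":0},
  {"dx":0,"dy":0,"dz":-1,"wx":0,"wy":0,"wz":0},
  {"dx":0,"dy":0,"dz":-1,"wx":0,"wy":0,"wz":0},
  {"dx":0,"dy":0,"dz":-1,"wx":0,"wy":0,"wz":0},
  {"dx":0,"dy":0,"dz":-1,"wx":0,"wy":0,"wz":0},
])

```text
time_s: 17.35
eef_pos: [469.4, 44.5, 196.6]
ee_rot: [0.001, 0.656, 0.755, 0.0]
force: [0.7, 0.9, -0.9]
grip_width: 0.22
grip_force: 59.2
```

Call:
step_arm([
  {"dx":0,"dy":0,"dz":-1,"wx":0,"wy":0,"wz":0},
  {"dx":0,"dy":0,"dz":-1,"wx":0,"wy":0,"wz":0},
  {"dx":0,"dy":0,"dz":-1,"wx":0,"wy":0,"wz":0},
  {"dx":0,"dy":0,"dz":0,"wx":0,"wy":0,"wz":0},
  {"dx":0,"dy":0,"dz":0,"wx":0,"wy":0,"wz":0},
])

```text
time_s: 17.85
eef_pos: [469.3, 44.5, 269.8]
ee_rot: [0.0, 0.656, 0.755, 0.0]
force: [0.4, -0.2, -0.8]
grip_width: 0.215
grip_force: 59.3
```

```bash
cat > f.py <<'E'
from h import *
R,p=RT(); c=cap("wrist"); cv2.imwrite("pics/w9.png",c["frame"]); f=c["frame"]; h=cv2.cvtColor(f,cv2.COLOR_BGR2HSV)
print(p,yaw())
blue=(h[...,0]>95)&(h[...,0]<125)&(h[...,1]>120)&(h[...,2]>60); blue[140:]=0; blue[:,:180]=0;blue[:,460:]=0
n,lab,st,ce=cv2.connectedComponentsWithStats(blue.astype(np.uint8)); B=[]
for i in range(1,n):
    x,y,w,hh,a=st[i]
    if a<500: continue
    m=lab==i; rows=range(y+hh-22,y+hh-4)
    l=np.mean([np.where(m[r])[0].min() for r in rows]); rr=np.mean([np.where(m[r])[0].max() for r in rows])+1
    bot=np.median([np.where(m[:,k])[0].max() for k in range(int(l)+5,int(rr)-5)])+1
    r0=np.mean(rows)+.5; C=(atz(c,l,r0,24)+atz(c,rr,r0,24))/2; F=atz(c,(l+rr)/2,bot,24)
    B.append((x,C,F)); print(l,rr,bot,"centre",C[:2],"front",F[:2],"in tool",(R.T@(F-p))[:2],(R.T@(C-p))[:2])
B.sort(key=lambda b:b[0]); e=B[-1][1]-B[0][1]; print("caddy yaw",np.degrees(np.arctan2(e[1],e[0]))+90,np.linalg.norm(e))
# blade tip
zt=p[2]-34+4
for r in (90,):
    pass
g=(h[...,1]<45)&(h[...,2]>150); g[:,:250]=0; g[:,400:]=0; g[:60]=0
for r in range(60,260,20):
    k=np.where(g[r])[0]
    if len(k)>20:
        a,b=atz(c,k.min(),r,zt),atz(c,k.max()+1,r,zt); m=R.T@((a+b)/2-p); print(r,k.min(),k.max()+1,np.linalg.norm(a-b),"tool",m[:2])
E
python3 f.py
```

```text
[469.27  44.49 269.82] 97.99777005221378
296.0 348.8333333333333 64.0 centre [451.24 184.4 ] front [452.69 174.19] in tool [130.79   1.47] [141.1    1.46]
363.0 415.22222222222223 64.0 centre [512.85 192.42] front [514.63 183.11] in tool [131.    64.05] [140.47  63.58]
429.55555555555554 460.0 65.0 centre [564.15 200.88] front [566.74 189.94] in tool [130.52 116.6 ] [141.71 115.56]
caddy yaw 98.3016015226315 114.1081803781745
60 282 362 30.366214478606405 tool [99.4   0.73]
80 264 378 43.89689042613834 tool [92.34  0.35]
100 265 378 44.142895505062995 tool [85.07  0.55]
120 266 377 44.00580779930138 tool [77.59  0.56]
140 267 376 43.871243511504 tool [69.89  0.57]
160 251 375 50.69691673102197 tool [61.96 -2.9 ]
180 250 374 51.51089330967269 tool [53.77 -3.37]
200 270 400 54.90848978297612 tool [45.34  6.31]
220 270 400 55.837096733469295 tool [36.6   6.41]
240 271 400 56.36967478183545 tool [27.57  6.74]
```

View pics/w9.png

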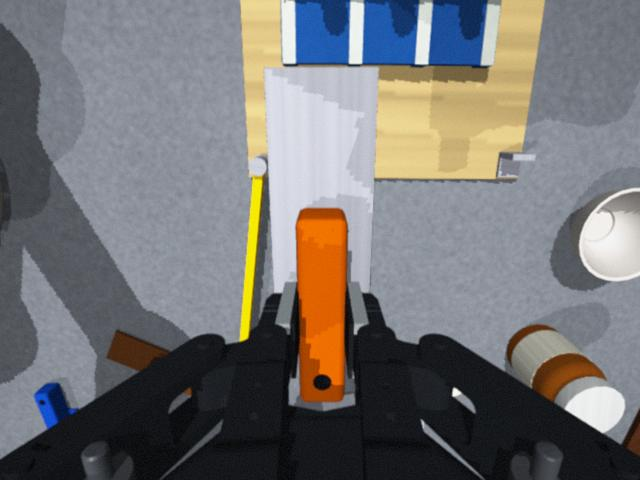

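The bay 1 centre lies 1 mm right of the blade centre and the cover front is 88.8 mm ahead of the handle front. Yaw is parallel. I'll descend and start the insertion.

Call:
step_arm([
  {"dx":0,"dy":0.04,"dz":1,"wx":0,"wy":0,"wz":0},
  {"dx":0,"dy":0,"dz":1,"wx":0,"wy":0,"wz":0},
  {"dx":0,"dy":0,"dz":1,"wx":0,"wy":0,"wz":0},
  {"dx":0,"dy":0,"dz":1,"wx":0,"wy":0,"wz":0},
  {"dx":0,"dy":0,"dz":1,"wx":0,"wy":0,"wz":0},
])

```text
time_s: 18.4
eef_pos: [469.6, 44.7, 142.8]
ee_rot: [-0.001, 0.656, 0.755, -0.001]
force: [0.4, -0.3, -0.2]
grip_width: 0.214
grip_force: 59.3
```

Call:
step_arm([
  {"dx":0,"dy":0,"dz":1,"wx":0,"wy":0,"wz":0},
  {"dx":0,"dy":0,"dz":1,"wx":0,"wy":0,"wz":0},
  {"dx":0,"dy":0,"dz":1,"wx":0,"wy":0,"wz":0},
  {"dx":0,"dy":0,"dz":0.7,"wx":0,"wy":0,"wz":0},
  {"dx":0,"dy":0,"dz":0.4,"wx":0,"wy":0,"wz":0},
])

```text
time_s: 18.9
eef_pos: [469.1, 44.8, 40.2]
ee_rot: [-0.002, 0.656, 0.755, -0.001]
force: [0.7, 0.0, -1.0]
grip_width: 0.218
grip_force: 59.3
```

Call:
step_arm([
  {"dx":0,"dy":0,"dz":0,"wx":0,"wy":0,"wz":0},
  {"dx":0,"dy":0,"dz":0,"wx":0,"wy":0,"wz":0},
])

```text
time_s: 19.1
eef_pos: [470.4, 44.7, 42.3]
ee_rot: [-0.0, 0.656, 0.755, -0.0]
force: [0.6, 0.2, -0.5]
grip_width: 0.219
grip_force: 59.3
```

Call:
step_arm([
  {"dx":0.8,"dy":0,"dz":0,"wx":0,"wy":0,"wz":0},
  {"dx":0.8,"dy":0,"dz":0,"wx":0,"wy":0,"wz":0},
  {"dx":0,"dy":0,"dz":0,"wx":0,"wy":0,"wz":0},
])

```text
time_s: 19.4
eef_pos: [464.6, 85.7, 42.7]
ee_rot: [0.0, 0.655, 0.755, 0.0]
force: [-0.7, 0.7, -1.6]
grip_width: 0.218
grip_force: 59.3
```

Call:
step_arm([
  {"dx":0.6,"dy":0,"dz":0,"wx":0,"wy":0,"wz":0},
  {"dx":0.6,"dy":0,"dz":0,"wx":0,"wy":0,"wz":0},
  {"dx":0.4,"dy":0,"dz":0,"wx":0,"wy":0,"wz":0},
  {"dx":0,"dy":0,"dz":0,"wx":0,"wy":0,"wz":0},
])

```text
time_s: 19.8
eef_pos: [459.3, 124.3, 42.5]
ee_rot: [0.0, 0.656, 0.755, 0.0]
force: [-0.4, -0.5, -0.3]
grip_width: 0.22
grip_force: 59.3
```

Call:
step_arm([
  {"dx":0.15,"dy":0,"dz":0,"wx":0,"wy":0,"wz":0},
  {"dx":0.1,"dy":0,"dz":0.03,"wx":0,"wy":0,"wz":0},
  {"dx":0,"dy":0,"dz":0.03,"wx":0,"wy":0,"wz":0},
  {"dx":0,"dy":0,"dz":0,"wx":0,"wy":0,"wz":0},
])

```text
time_s: 20.2
eef_pos: [458.4, 129.8, 40.7]
ee_rot: [-0.0, 0.656, 0.755, -0.0]
force: [-0.5, 0.5, 0.4]
grip_width: 0.212
grip_force: 59.3
```

Call:
step_arm([
  {"dx":0.08,"dy":0,"dz":0,"wx":0,"wy":0,"wz":0},
  {"dx":0.06,"dy":0,"dz":0,"wx":0,"wy":0,"wz":0},
  {"dx":0,"dy":0,"dz":0,"wx":0,"wy":0,"wz":0},
])

```text
time_s: 20.5
eef_pos: [458.0, 133.3, 40.8]
ee_rot: [0.0, 0.656, 0.755, -0.0]
force: [0.8, -3.3, -0.9]
grip_width: 0.218
grip_force: 59.3
```

Call:
step_arm([
  {"dx":0.04,"dy":0,"dz":0.02,"wx":0,"wy":0,"wz":0},
  {"dx":0.04,"dy":0,"dz":0.02,"wx":0,"wy":0,"wz":0},
  {"dx":0.04,"dy":0,"dz":0,"wx":0,"wy":0,"wz":0},
  {"dx":0,"dy":0,"dz":0,"wx":0,"wy":0,"wz":0},
])

```text
time_s: 20.9
eef_pos: [458.3, 133.7, 40.4]
ee_rot: [0.002, 0.655, 0.755, -0.002]
force: [-0.4, -27.6, 6.6]
grip_width: 0.218
grip_force: 60.3
```

It's home: 27 N against the cover with no further travel. I'll relax, release to 36 mm and lift.

Call:
step_arm([
  {"dx":-0.08,"dy":0,"dz":0,"wx":0,"wy":0,"wz":0},
  {"dx":0,"dy":0,"dz":0,"wx":0,"wy":0,"wz":0},
])

```text
time_s: 21.1
eef_pos: [458.3, 133.5, 40.1]
ee_rot: [0.001, 0.656, 0.755, -0.0]
force: [0.6, -10.6, 1.4]
grip_width: 0.217
grip_force: 59.5
```

Call:
step_arm([
  {"dx":0,"dy":0,"dz":0,"wx":0,"wy":0,"wz":0},
  {"dx":0,"dy":0,"dz":0,"wx":0,"wy":0,"wz":0},
  {"dx":0,"dy":0,"dz":0,"wx":0,"wy":0,"wz":0},
  {"dx":0,"dy":0,"dz":-0.5,"wx":0,"wy":0,"wz":0},
  {"dx":0,"dy":0,"dz":-1,"wx":0,"wy":0,"wz":0},
], fingers=36)

```text
time_s: 21.6
eef_pos: [457.0, 134.6, 77.3]
ee_rot: [-0.001, 0.656, 0.755, -0.001]
force: [0.8, -0.0, -0.1]
grip_width: 0.421
grip_force: 0.0
```

Call:
step_arm([
  {"dx":-1,"dy":0,"dz":-1,"wx":0,"wy":0,"wz":0},
  {"dx":-1,"dy":0,"dz":-1,"wx":0,"wy":0,"wz":0},
  {"dx":-1,"dy":0.5,"dz":-1,"wx":0,"wy":0,"wz":0},
  {"dx":-1,"dy":1,"dz":-1,"wx":0,"wy":0,"wz":0},
  {"dx":-1,"dy":1,"dz":-1,"wx":0,"wy":0,"wz":0},
])

```text
time_s: 22.1
eef_pos: [537.7, 18.7, 204.8]
ee_rot: [0.0, 0.656, 0.755, 0.0]
force: [0.2, 0.5, -0.2]
grip_width: 0.422
grip_force: 0.0
```

Call:
step_arm([
  {"dx":0,"dy":0,"dz":-1,"wx":0,"wy":0,"wz":0},
  {"dx":0,"dy":0,"dz":-1,"wx":0,"wy":0,"wz":0},
  {"dx":0,"dy":0,"dz":0,"wx":0,"wy":0,"wz":0},
])

```text
time_s: 22.4
eef_pos: [538.1, 19.3, 256.4]
ee_rot: [0.003, 0.656, 0.755, 0.002]
force: [0.5, -1.3, -0.8]
grip_width: 0.423
grip_force: 0.0
```

```bash
python3 s.py w10; python3 -c "
from h import *
R,p=RT(); c=cap('wrist'); print(atz(c,320,64,24))"; python3 f.py | head -5
```

```text
22.4 98.010675975613 [538.05  19.34 256.35]
handle c,yaw,size,px [458.42 133.26] 98.21661 [19.547286987304688, 84.51079559326172] [249.7   67.44]
handle c,yaw,size,px [ 803.98 -119.37] 17.459446 [23.35037612915039, 57.811180114746094] [526.2  350.56]
scraper1 [459.72 133.12  10.69] 0.73 [253.63  71.71]
scraper1 [ 327.77 -206.28   -2.52] 0.65 [126.81 352.21]
scraper1_tip [ 526.85 -215.78    1.16] 0.93 [284.67 379.43]
[517.89 146.46  24.  ]
[536.59  19.68 251.64] 98.02102763549401
221.22222222222223 277.8333333333333 18.0 centre [451.62 180.58] front [452.2 174.4] in tool [164.84 -61.64] [171.05 -61.35]
293.0 350.0 19.0 centre [512.94 189.09] front [513.92 182.19] in tool [163.95   0.57] [170.92   0.56]
365.72222222222223 422.27777777777777 20.0 centre [574.64 198.02] front [576.11 190.4 ] in tool [163.4   63.29] [171.15  62.9 ]
caddy yaw 98.06864788935263 124.24754399381885
```

View pics/w10.png

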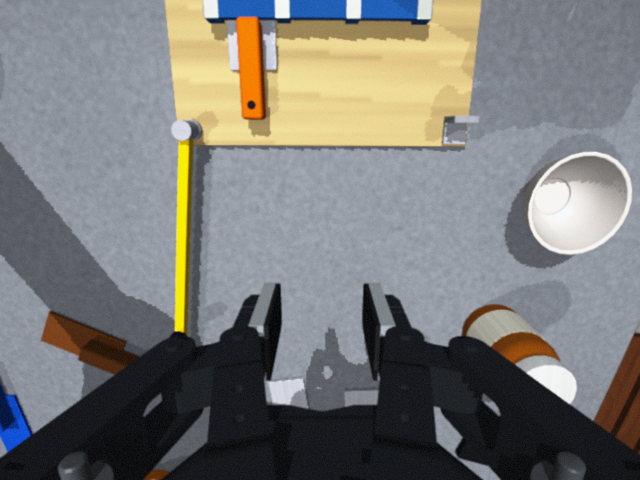

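Bay 1 scraper is home and flat, handle against the cover at (249,67), and the bar is still open. Next is the middle scraper.

Call:
step_arm([
  {"dx":-1,"dy":0,"dz":0,"wx":0,"wy":0,"wz":0},
  {"dx":-1,"dy":0,"dz":0,"wx":0,"wy":0,"wz":0},
  {"dx":-1,"dy":0,"dz":0,"wx":0,"wy":0,"wz":0},
  {"dx":-1,"dy":0,"dz":0,"wx":0,"wy":0,"wz":0},
  {"dx":-1,"dy":0,"dz":0,"wx":0,"wy":0,"wz":0},
], fingers=44)

```text
time_s: 23.15
eef_pos: [554.3, -105.1, 251.5]
ee_rot: [-0.001, 0.656, 0.755, -0.0]
force: [-0.2, 0.3, 0.4]
grip_width: 0.513
grip_force: 0.0
```

Call:
step_arm([
  {"dx":-1,"dy":0,"dz":0,"wx":0,"wy":0,"wz":0},
  {"dx":-1,"dy":0,"dz":0,"wx":0,"wy":0,"wz":0},
  {"dx":-1,"dy":0,"dz":0,"wx":0,"wy":0,"wz":0},
  {"dx":-1,"dy":0,"dz":0,"wx":0,"wy":0,"wz":0},
  {"dx":-1,"dy":0,"dz":0,"wx":0,"wy":0,"wz":0},
])

```text
time_s: 23.65
eef_pos: [571.8, -228.9, 251.4]
ee_rot: [-0.001, 0.656, 0.755, -0.0]
force: [0.0, -0.2, 0.6]
grip_width: 0.52
grip_force: 0.0
```

Call:
step_arm([
  {"dx":-1,"dy":-0.7,"dz":1,"wx":0,"wy":0,"wz":0},
  {"dx":-1,"dy":-0.7,"dz":1,"wx":0,"wy":0,"wz":0},
  {"dx":-1,"dy":0,"dz":0,"wx":0,"wy":0,"wz":0},
  {"dx":-1,"dy":0,"dz":0,"wx":0,"wy":0,"wz":0},
  {"dx":-0.5,"dy":0,"dz":0,"wx":0,"wy":0,"wz":0},
])

```text
time_s: 24.15
eef_pos: [552.5, -346.0, 201.1]
ee_rot: [-0.001, 0.656, 0.754, -0.0]
force: [0.2, 0.9, 0.6]
grip_width: 0.521
grip_force: 0.0
```

Call:
step_arm([
  {"dx":0,"dy":0,"dz":0,"wx":0,"wy":0,"wz":0},
  {"dx":0,"dy":0,"dz":0,"wx":0,"wy":0,"wz":0},
])

```text
time_s: 24.35
eef_pos: [552.8, -343.8, 201.6]
ee_rot: [-0.001, 0.656, 0.755, 0.0]
force: [0.5, -0.1, 0.4]
grip_width: 0.515
grip_force: 0.0
```

```bash
python3 s.py w11
```

```text
24.35 98.0108985808119 [ 552.79 -343.76  201.59]
handle c,yaw,size,px [ 553.15 -308.11] 105.158165 [18.956012725830078, 83.06877899169922] [331.04 196.02]
handle c,yaw,size,px [ 638.46 -312.52] 100.1674 [22.87642478942871, 83.91256713867188] [424.92 195.72]
handle c,yaw,size,px [ 330.64 -431.72] 170.17819 [27.496126174926758, 64.57501220703125] [ 70.04 276.85]
scraper1 [ 552.59 -313.25    4.04] 0.66 [325.48 178.89]
scraper1 [ 323.72 -210.02   -2.14] 0.63 [64.32 13.12]
scraper1 [ 640.09 -309.95    1.86] 0.57 [422.1  188.68]
scraper1_tip [ 525.05 -214.54    2.9 ] 0.79 [309.31  53.4 ]
```

Call:
step_arm([
  {"dx":0,"dy":0,"dz":0,"wx":0,"wy":0,"wz":-1},
  {"dx":0,"dy":0,"dz":0,"wx":0,"wy":0,"wz":-0.2},
  {"dx":1,"dy":0.38,"dz":1,"wx":0,"wy":0,"wz":0},
  {"dx":0.35,"dy":0,"dz":1,"wx":0,"wy":0,"wz":0},
  {"dx":0,"dy":0,"dz":1,"wx":0,"wy":0,"wz":0},
])

```text
time_s: 25.0
eef_pos: [553.4, -307.6, 126.9]
ee_rot: [0.0, 0.607, 0.794, 0.0]
force: [0.1, -0.3, 0.1]
grip_width: 0.516
grip_force: 0.0
```

Call:
step_arm([
  {"dx":0,"dy":0,"dz":0,"wx":0,"wy":0,"wz":0},
  {"dx":0,"dy":0,"dz":0,"wx":0,"wy":0,"wz":0},
])

```text
time_s: 25.2
eef_pos: [553.5, -309.4, 128.1]
ee_rot: [0.0, 0.608, 0.794, -0.0]
force: [-0.0, -0.6, -0.6]
grip_width: 0.511
grip_force: 0.0
```

```bash
python3 s.py w12|head -4; python3 -c "
from h import *
print(to([553,-309,33]))"
```

```text
25.2 105.16370893719623 [ 553.51 -309.42  128.12]
handle c,yaw,size,px [ 552.43 -306.84] 105.81831 [18.730392456054688, 84.92103576660156] [319.26 254.3 ]
handle c,yaw,size,px [ 637.1  -310.85] 100.01927 [24.63859748840332, 86.63947296142578] [435.13 272.44]
scraper1 [ 640.27 -312.79    2.49] 0.93 [432.3  268.66]
(array([ 1.24, -0.67, 95.95]), array([ 0.05, -0.03,  3.84]))
```

Call:
step_arm([
  {"dx":0.06,"dy":-0.03,"dz":1,"wx":0,"wy":0,"wz":-0.06},
  {"dx":0,"dy":0,"dz":1,"wx":0,"wy":0,"wz":0},
  {"dx":0,"dy":0,"dz":1,"wx":0,"wy":0,"wz":0},
  {"dx":0,"dy":0,"dz":0.8,"wx":0,"wy":0,"wz":0},
  {"dx":0,"dy":0,"dz":0,"wx":0,"wy":0,"wz":0},
])

```text
time_s: 25.85
eef_pos: [551.4, -307.6, 30.6]
ee_rot: [-0.002, 0.605, 0.796, 0.0]
force: [-0.0, -0.2, 0.3]
grip_width: 0.513
grip_force: 0.0
```

Call:
step_arm([
  {"dx":0,"dy":0,"dz":0,"wx":0,"wy":0,"wz":0},
  {"dx":0,"dy":0,"dz":0,"wx":0,"wy":0,"wz":0},
  {"dx":0,"dy":0,"dz":0,"wx":0,"wy":0,"wz":0},
  {"dx":0,"dy":0,"dz":0,"wx":0,"wy":0,"wz":0},
  {"dx":0,"dy":0,"dz":0,"wx":0,"wy":0,"wz":0},
], fingers=5, squeeze=60)

```text
time_s: 26.35
eef_pos: [553.0, -308.8, 34.4]
ee_rot: [0.002, 0.605, 0.796, -0.0]
force: [-0.3, -0.5, 7.5]
grip_width: 0.212
grip_force: 62.0
```

Call:
step_arm([
  {"dx":0,"dy":0,"dz":-0.5,"wx":0,"wy":0,"wz":0},
  {"dx":0,"dy":0,"dz":-1,"wx":0,"wy":0,"wz":0},
  {"dx":0,"dy":0,"dz":-1,"wx":0,"wy":0,"wz":0},
  {"dx":0,"dy":0,"dz":-1,"wx":0,"wy":0,"wz":0},
  {"dx":0,"dy":0,"dz":0,"wx":0,"wy":0,"wz":0},
])

```text
time_s: 26.85
eef_pos: [553.4, -309.1, 124.4]
ee_rot: [0.004, 0.605, 0.796, -0.0]
force: [0.2, -0.7, -1.1]
grip_width: 0.217
grip_force: 61.0
```

```bash
python3 -c "
from h import *
print(RT()[1],yaw())"
```

```text
[ 553.43 -309.05  124.38] 105.57273822072611
```

Call:
step_arm([
  {"dx":0,"dy":0,"dz":-0.8,"wx":0,"wy":0,"wz":1},
  {"dx":0,"dy":0,"dz":-1,"wx":0,"wy":0,"wz":0.26},
  {"dx":1,"dy":1,"dz":-1,"wx":0,"wy":0,"wz":0},
  {"dx":1,"dy":0.18,"dz":-1,"wx":0,"wy":0,"wz":0},
  {"dx":1,"dy":0,"dz":-1,"wx":0,"wy":0,"wz":0},
])

```text
time_s: 27.35
eef_pos: [571.0, -228.4, 239.8]
ee_rot: [-0.001, 0.656, 0.755, -0.0]
force: [0.2, 0.0, -0.9]
grip_width: 0.217
grip_force: 61.0
```

Call:
step_arm([
  {"dx":1,"dy":0,"dz":-1,"wx":0,"wy":0,"wz":0},
  {"dx":1,"dy":0,"dz":0,"wx":0,"wy":0,"wz":0},
  {"dx":1,"dy":0,"dz":0,"wx":0,"wy":0,"wz":0},
  {"dx":1,"dy":0,"dz":0,"wx":0,"wy":0,"wz":0},
  {"dx":1,"dy":0,"dz":0,"wx":0,"wy":0,"wz":0},
])

```text
time_s: 27.85
eef_pos: [553.0, -104.8, 264.2]
ee_rot: [-0.001, 0.656, 0.755, -0.0]
force: [1.2, 0.7, -1.5]
grip_width: 0.219
grip_force: 61.0
```

Call:
step_arm([
  {"dx":1,"dy":0,"dz":0,"wx":0,"wy":0,"wz":0},
  {"dx":1,"dy":0,"dz":0,"wx":0,"wy":0,"wz":0},
  {"dx":1,"dy":0,"dz":0,"wx":0,"wy":0,"wz":0},
  {"dx":1,"dy":0,"dz":0,"wx":0,"wy":0,"wz":0},
  {"dx":1,"dy":0,"dz":0,"wx":0,"wy":0,"wz":0},
])

```text
time_s: 28.35
eef_pos: [535.6, 18.9, 264.2]
ee_rot: [-0.0, 0.656, 0.755, -0.0]
force: [-0.1, 1.0, -0.9]
grip_width: 0.215
grip_force: 61.0
```

Call:
step_arm([
  {"dx":1,"dy":0,"dz":0,"wx":0,"wy":0,"wz":0},
  {"dx":0.5,"dy":0,"dz":0,"wx":0,"wy":0,"wz":0},
  {"dx":0,"dy":0,"dz":0,"wx":0,"wy":0,"wz":0},
  {"dx":0,"dy":0,"dz":0,"wx":0,"wy":0,"wz":0},
])

```text
time_s: 28.75
eef_pos: [531.0, 54.4, 264.6]
ee_rot: [0.0, 0.656, 0.755, -0.0]
force: [0.5, -0.6, -0.4]
grip_width: 0.218
grip_force: 61.0
```

```bash
sed -i 's/"pics.w9.png"/"pics\/f_%d.png"%int(ctrl.sense()["time_s"]*10)/' f.py; python3 f.py
```

```text
[530.96  54.4  264.58] 97.96260577276374
228.11111111111111 281.0 64.0 centre [451.23 183.86] front [452.09 174.56] in tool [130.05 -61.28] [139.38 -60.84]
295.8888888888889 349.0 64.0 centre [512.7  194.14] front [514.25 183.25] in tool [129.99   1.48] [140.99   1.46]
363.44444444444446 416.3333333333333 65.0 centre [574.37 200.49] front [576.13 191.3 ] in tool [129.34  63.89] [138.68  63.42]
caddy yaw 97.68811817162835 124.25820033346956
60 282 362 30.363501469627803 tool [99.4   0.72]
80 265 379 43.893511028348755 tool [92.34  0.73]
100 266 378 43.74858491594118 tool [85.07  0.75]
120 267 377 43.60599338941908 tool [77.59  0.76]
140 268 376 43.465694960648555 tool [69.89  0.77]
160 268 375 43.736811362592384 tool [61.95  0.57]
180 269 374 43.607585201287854 tool [53.77  0.58]
200 250 400 63.358748486085624 tool [45.34  2.07]
220 250 400 64.43083627975805 tool [36.6   2.11]
240 250 400 65.55029016844139 tool [27.57  2.14]
```

Call:
step_arm([
  {"dx":0,"dy":0.03,"dz":1,"wx":0,"wy":0,"wz":0},
  {"dx":0,"dy":0,"dz":1,"wx":0,"wy":0,"wz":0},
  {"dx":0,"dy":0,"dz":1,"wx":0,"wy":0,"wz":0},
  {"dx":0,"dy":0,"dz":1,"wx":0,"wy":0,"wz":0},
  {"dx":0,"dy":0,"dz":1,"wx":0,"wy":0,"wz":0},
])

```text
time_s: 29.3
eef_pos: [531.8, 53.9, 138.7]
ee_rot: [0.0, 0.657, 0.754, -0.0]
force: [0.6, -0.2, -0.4]
grip_width: 0.216
grip_force: 61.0
```

Call:
step_arm([
  {"dx":0,"dy":0,"dz":1,"wx":0,"wy":0,"wz":0},
  {"dx":0,"dy":0,"dz":1,"wx":0,"wy":0,"wz":0},
  {"dx":0,"dy":0,"dz":1,"wx":0,"wy":0,"wz":0},
  {"dx":0,"dy":0,"dz":0.6,"wx":0,"wy":0,"wz":0},
  {"dx":0,"dy":0,"dz":0.3,"wx":0,"wy":0,"wz":0},
])

```text
time_s: 29.8
eef_pos: [531.2, 54.1, 40.8]
ee_rot: [-0.001, 0.657, 0.754, -0.001]
force: [0.1, 0.5, -0.3]
grip_width: 0.213
grip_force: 61.0
```

Call:
step_arm([
  {"dx":0,"dy":0,"dz":0,"wx":0,"wy":0,"wz":0},
  {"dx":0,"dy":0,"dz":0,"wx":0,"wy":0,"wz":0},
])

```text
time_s: 30.0
eef_pos: [532.1, 54.7, 43.0]
ee_rot: [0.0, 0.656, 0.755, 0.0]
force: [-0.8, -0.2, -0.6]
grip_width: 0.215
grip_force: 61.0
```

Call:
step_arm([
  {"dx":0.8,"dy":0,"dz":0,"wx":0,"wy":0,"wz":0},
  {"dx":0.8,"dy":0,"dz":0,"wx":0,"wy":0,"wz":0},
  {"dx":0,"dy":0,"dz":0,"wx":0,"wy":0,"wz":0},
])

```text
time_s: 30.3
eef_pos: [526.1, 96.2, 43.2]
ee_rot: [0.0, 0.655, 0.755, 0.001]
force: [-0.5, -0.0, -0.4]
grip_width: 0.215
grip_force: 61.0
```

Call:
step_arm([
  {"dx":0.6,"dy":0,"dz":0,"wx":0,"wy":0,"wz":0},
  {"dx":0.6,"dy":0,"dz":0.02,"wx":0,"wy":0,"wz":0},
  {"dx":0.4,"dy":0,"dz":0.02,"wx":0,"wy":0,"wz":0},
  {"dx":0,"dy":0,"dz":0.02,"wx":0,"wy":0,"wz":0},
])

```text
time_s: 30.7
eef_pos: [520.2, 135.6, 40.8]
ee_rot: [-0.0, 0.655, 0.755, 0.0]
force: [-0.8, -0.8, -1.6]
grip_width: 0.214
grip_force: 61.0
```

Call:
step_arm([
  {"dx":0.15,"dy":0,"dz":0.02,"wx":0,"wy":0,"wz":0},
  {"dx":0.1,"dy":0,"dz":0,"wx":0,"wy":0,"wz":0},
  {"dx":0.06,"dy":0,"dz":0.02,"wx":0,"wy":0,"wz":0},
  {"dx":0,"dy":0,"dz":0,"wx":0,"wy":0,"wz":0},
])

```text
time_s: 31.1
eef_pos: [519.8, 140.9, 40.4]
ee_rot: [0.001, 0.656, 0.755, -0.0]
force: [-1.8, -7.5, 6.9]
grip_width: 0.216
grip_force: 61.9
```

Call:
step_arm([
  {"dx":0.06,"dy":0,"dz":0,"wx":0,"wy":0,"wz":0},
  {"dx":0.04,"dy":0,"dz":0,"wx":0,"wy":0,"wz":0},
  {"dx":0,"dy":0,"dz":0,"wx":0,"wy":0,"wz":0},
])

```text
time_s: 31.4
eef_pos: [519.9, 141.1, 40.4]
ee_rot: [0.002, 0.656, 0.755, -0.002]
force: [0.4, -23.1, 5.7]
grip_width: 0.218
grip_force: 61.9
```

Home: 23 N with no further travel, at the predicted place. I'll release, lift and go on to the third scraper.

Call:
step_arm([
  {"dx":-0.07,"dy":0,"dz":0,"wx":0,"wy":0,"wz":0},
  {"dx":0,"dy":0,"dz":0,"wx":0,"wy":0,"wz":0},
])

```text
time_s: 31.6
eef_pos: [519.9, 140.9, 40.4]
ee_rot: [0.001, 0.656, 0.755, -0.001]
force: [-0.8, -11.0, 7.0]
grip_width: 0.213
grip_force: 61.9
```

Call:
step_arm([
  {"dx":0,"dy":0,"dz":0,"wx":0,"wy":0,"wz":0},
  {"dx":0,"dy":0,"dz":0,"wx":0,"wy":0,"wz":0},
  {"dx":0,"dy":0,"dz":0,"wx":0,"wy":0,"wz":0},
  {"dx":0,"dy":0,"dz":-0.5,"wx":0,"wy":0,"wz":0},
  {"dx":0,"dy":0,"dz":-1,"wx":0,"wy":0,"wz":0},
], fingers=36)

```text
time_s: 32.1
eef_pos: [518.4, 142.8, 77.1]
ee_rot: [-0.001, 0.656, 0.755, -0.001]
force: [1.7, 0.4, 0.2]
grip_width: 0.419
grip_force: 0.0
```

Call:
step_arm([
  {"dx":-1,"dy":0,"dz":-1,"wx":0,"wy":0,"wz":0},
  {"dx":-1,"dy":0,"dz":-1,"wx":0,"wy":0,"wz":0},
  {"dx":-1,"dy":0,"dz":-1,"wx":0,"wy":0,"wz":0},
  {"dx":-1,"dy":1,"dz":-1,"wx":0,"wy":0,"wz":0},
  {"dx":-1,"dy":1,"dz":-1,"wx":0,"wy":0,"wz":0},
])

```text
time_s: 32.6
eef_pos: [586.6, 25.1, 204.9]
ee_rot: [0.0, 0.656, 0.755, 0.0]
force: [0.9, 0.2, -0.8]
grip_width: 0.423
grip_force: 0.0
```

Call:
step_arm([
  {"dx":-1,"dy":0,"dz":-1,"wx":0,"wy":0,"wz":0},
  {"dx":-1,"dy":0,"dz":-1,"wx":0,"wy":0,"wz":0},
  {"dx":-1,"dy":0,"dz":0,"wx":0,"wy":0,"wz":0},
  {"dx":-1,"dy":0,"dz":0,"wx":0,"wy":0,"wz":0},
  {"dx":-1,"dy":0,"dz":0,"wx":0,"wy":0,"wz":0},
], fingers=44)

```text
time_s: 33.1
eef_pos: [603.5, -98.6, 253.5]
ee_rot: [0.0, 0.656, 0.755, 0.0]
force: [-0.4, 0.9, 0.2]
grip_width: 0.512
grip_force: 0.0
```

Call:
step_arm([
  {"dx":-1,"dy":0.2,"dz":0,"wx":0,"wy":0,"wz":0},
  {"dx":-1,"dy":0,"dz":0,"wx":0,"wy":0,"wz":0},
  {"dx":-1,"dy":0,"dz":0,"wx":0,"wy":0,"wz":0},
  {"dx":-1,"dy":0,"dz":0,"wx":0,"wy":0,"wz":0},
  {"dx":-1,"dy":0,"dz":0,"wx":0,"wy":0,"wz":0},
])

```text
time_s: 33.6
eef_pos: [625.9, -221.7, 253.3]
ee_rot: [0.0, 0.656, 0.755, 0.0]
force: [-0.2, -0.8, 0.1]
grip_width: 0.516
grip_force: 0.0
```

Call:
step_arm([
  {"dx":-1,"dy":0,"dz":1,"wx":0,"wy":0,"wz":0},
  {"dx":-1,"dy":0,"dz":1,"wx":0,"wy":0,"wz":0},
  {"dx":-1,"dy":0,"dz":0,"wx":0,"wy":0,"wz":0},
  {"dx":-1,"dy":0,"dz":0,"wx":0,"wy":0,"wz":0},
  {"dx":0,"dy":0,"dz":0,"wx":0,"wy":0,"wz":0},
])

```text
time_s: 34.1
eef_pos: [639.4, -322.6, 202.4]
ee_rot: [0.0, 0.657, 0.754, -0.0]
force: [-0.1, 0.4, -0.2]
grip_width: 0.514
grip_force: 0.0
```

```bash
python3 s.py w13
```

```text
34.1 97.85406916942831 [ 639.42 -322.58  202.43]
handle c,yaw,size,px [ 641.52 -311.91] 100.24932 [19.03912353515625, 84.20515441894531] [327.54 222.34]
scraper1 [ 640.78 -314.54   -3.75] 0.87 [323.36 201.39]
```

Call:
step_arm([
  {"dx":0,"dy":0,"dz":0,"wx":0,"wy":0,"wz":-0.4},
  {"dx":0.38,"dy":0.15,"dz":1,"wx":0,"wy":0,"wz":0},
  {"dx":0,"dy":0,"dz":1,"wx":0,"wy":0,"wz":0},
  {"dx":0,"dy":0,"dz":1,"wx":0,"wy":0,"wz":0},
  {"dx":0,"dy":0,"dz":0,"wx":0,"wy":0,"wz":0},
])

```text
time_s: 34.75
eef_pos: [640.9, -307.8, 124.2]
ee_rot: [-0.003, 0.64, 0.769, -0.0]
force: [0.5, -0.1, -0.7]
grip_width: 0.513
grip_force: 0.0
```

Call:
step_arm([
  {"dx":0,"dy":0,"dz":0,"wx":0,"wy":0,"wz":0},
  {"dx":0,"dy":0,"dz":0,"wx":0,"wy":0,"wz":0},
])

```text
time_s: 34.95
eef_pos: [642.5, -309.9, 129.6]
ee_rot: [0.002, 0.64, 0.768, 0.0]
force: [0.9, 0.7, -0.5]
grip_width: 0.512
grip_force: 0.0
```

```bash
python3 s.py w14|head -4; python3 -c "
from h import *
print(to([641.5,-312.4,33]))"
```

```text
34.95 100.43408543956198 [ 642.54 -309.94  129.59]
handle c,yaw,size,px [ 641.46 -310.73] 99.65997 [18.922121047973633, 84.7738037109375] [319.95 254.6 ]
(array([-2.01, -1.26, 95.71]), array([-0.08, -0.05,  3.83]))
```

Call:
step_arm([
  {"dx":-0.06,"dy":-0.04,"dz":1,"wx":0,"wy":0,"wz":0.08},
  {"dx":0,"dy":0,"dz":1,"wx":0,"wy":0,"wz":0},
  {"dx":0,"dy":0,"dz":1,"wx":0,"wy":0,"wz":0},
  {"dx":0,"dy":0,"dz":0.8,"wx":0,"wy":0,"wz":0},
  {"dx":0,"dy":0,"dz":0,"wx":0,"wy":0,"wz":0},
])

```text
time_s: 35.6
eef_pos: [640.1, -310.9, 29.7]
ee_rot: [-0.002, 0.643, 0.766, -0.0]
force: [-0.4, -0.3, 0.1]
grip_width: 0.515
grip_force: 0.0
```

Call:
step_arm([
  {"dx":0,"dy":0,"dz":0,"wx":0,"wy":0,"wz":0},
  {"dx":0,"dy":0,"dz":0,"wx":0,"wy":0,"wz":0},
  {"dx":0,"dy":0,"dz":0,"wx":0,"wy":0,"wz":0},
  {"dx":0,"dy":0,"dz":0,"wx":0,"wy":0,"wz":0},
  {"dx":0,"dy":0,"dz":0,"wx":0,"wy":0,"wz":0},
], fingers=5, squeeze=60)

```text
time_s: 36.1
eef_pos: [642.0, -312.1, 34.5]
ee_rot: [0.002, 0.643, 0.766, 0.0]
force: [-1.1, -0.3, 7.0]
grip_width: 0.215
grip_force: 62.6
```

Call:
step_arm([
  {"dx":0,"dy":0,"dz":-0.5,"wx":0,"wy":0,"wz":0},
  {"dx":0,"dy":0,"dz":-1,"wx":0,"wy":0,"wz":0},
  {"dx":0,"dy":0,"dz":-1,"wx":0,"wy":0,"wz":0},
  {"dx":0,"dy":0,"dz":-1,"wx":0,"wy":0,"wz":0},
  {"dx":0,"dy":0,"dz":0,"wx":0,"wy":0,"wz":0},
])

```text
time_s: 36.6
eef_pos: [642.5, -312.4, 124.8]
ee_rot: [0.004, 0.643, 0.766, 0.0]
force: [-0.3, 0.6, -0.8]
grip_width: 0.214
grip_force: 61.7
```

```bash
python3 -c "
from h import *
print(RT()[1],yaw())"
```

```text
[ 642.47 -312.44  124.83] 99.93252187368029
```

Call:
step_arm([
  {"dx":0,"dy":0,"dz":-1,"wx":0,"wy":0,"wz":0.32},
  {"dx":0,"dy":0.15,"dz":-1,"wx":0,"wy":0,"wz":0},
  {"dx":1,"dy":0,"dz":-1,"wx":0,"wy":0,"wz":0},
  {"dx":1,"dy":0,"dz":-1,"wx":0,"wy":0,"wz":0},
  {"dx":1,"dy":0,"dz":-1,"wx":0,"wy":0,"wz":0},
])

```text
time_s: 37.1
eef_pos: [633.9, -235.8, 244.8]
ee_rot: [-0.001, 0.656, 0.755, -0.0]
force: [0.6, -0.5, -0.3]
grip_width: 0.214
grip_force: 61.6
```

Call:
step_arm([
  {"dx":1,"dy":0,"dz":-0.6,"wx":0,"wy":0,"wz":0},
  {"dx":1,"dy":0,"dz":0,"wx":0,"wy":0,"wz":0},
  {"dx":1,"dy":0,"dz":0,"wx":0,"wy":0,"wz":0},
  {"dx":1,"dy":0,"dz":0,"wx":0,"wy":0,"wz":0},
  {"dx":1,"dy":0,"dz":0,"wx":0,"wy":0,"wz":0},
])

```text
time_s: 37.6
eef_pos: [616.5, -111.9, 259.0]
ee_rot: [-0.001, 0.656, 0.755, -0.0]
force: [0.5, 0.1, -0.8]
grip_width: 0.214
grip_force: 61.7
```

Call:
step_arm([
  {"dx":1,"dy":0,"dz":0,"wx":0,"wy":0,"wz":0},
  {"dx":1,"dy":0,"dz":0,"wx":0,"wy":0,"wz":0},
  {"dx":1,"dy":0,"dz":0,"wx":0,"wy":0,"wz":0},
  {"dx":1,"dy":0,"dz":0,"wx":0,"wy":0,"wz":0},
  {"dx":1,"dy":0,"dz":0,"wx":0,"wy":0,"wz":0},
])

```text
time_s: 38.1
eef_pos: [599.1, 11.8, 259.1]
ee_rot: [-0.001, 0.656, 0.755, -0.0]
force: [0.2, -0.1, -0.0]
grip_width: 0.218
grip_force: 61.7
```

Call:
step_arm([
  {"dx":1,"dy":0,"dz":0,"wx":0,"wy":0,"wz":0},
  {"dx":1,"dy":0,"dz":0,"wx":0,"wy":0,"wz":0},
  {"dx":0,"dy":0,"dz":0,"wx":0,"wy":0,"wz":0},
  {"dx":0,"dy":0,"dz":0,"wx":0,"wy":0,"wz":0},
])

```text
time_s: 38.5
eef_pos: [592.4, 60.4, 259.3]
ee_rot: [-0.0, 0.656, 0.755, -0.0]
force: [-0.5, -0.2, -0.6]
grip_width: 0.218
grip_force: 61.7
```

```bash
python3 f.py
```

```text
[592.44  60.35 259.3 ] 97.9990586794576
180.0 212.22222222222223 60.0 centre [460.7  185.98] front [461.19 175.97] in tool [ 132.88 -113.54] [ 142.86 -112.62]
227.11111111111111 281.0 60.5 centre [512.8 191.4] front [513.62 182.69] in tool [132.19 -60.69] [140.93 -60.28]
296.0 350.0 61.0 centre [574.42 200.05] front [575.72 190.99] in tool [131.7    1.97] [140.85   1.95]
caddy yaw 97.05338260724844 114.59070831775202
60 282 365 31.507782521907586 tool [99.4   1.29]
80 264 377 43.51455232059594 tool [92.34  0.16]
100 265 377 43.75456394277128 tool [85.07  0.35]
120 266 376 43.611424399604765 tool [77.59  0.36]
140 267 375 43.47056621553529 tool [69.89  0.36]
160 267 400 54.38894437354066 tool [61.97  5.49]
180 268 374 44.02715913396623 tool [53.77  0.37]
200 250 400 63.36256886270692 tool [45.33  2.07]
220 250 400 64.4337965175221 tool [36.6   2.11]
240 250 400 65.55232832691019 tool [27.57  2.14]
```

Call:
step_arm([
  {"dx":0,"dy":0.06,"dz":1,"wx":0,"wy":0,"wz":0},
  {"dx":0,"dy":0,"dz":1,"wx":0,"wy":0,"wz":0},
  {"dx":0,"dy":0,"dz":1,"wx":0,"wy":0,"wz":0},
  {"dx":0,"dy":0,"dz":1,"wx":0,"wy":0,"wz":0},
  {"dx":0,"dy":0,"dz":1,"wx":0,"wy":0,"wz":0},
])

```text
time_s: 39.05
eef_pos: [594.1, 59.3, 133.6]
ee_rot: [-0.0, 0.657, 0.754, -0.0]
force: [0.0, -0.6, -2.0]
grip_width: 0.213
grip_force: 61.7
```

Call:
step_arm([
  {"dx":0,"dy":0,"dz":1,"wx":0,"wy":0,"wz":0},
  {"dx":0,"dy":0,"dz":1,"wx":0,"wy":0,"wz":0},
  {"dx":0,"dy":0,"dz":1,"wx":0,"wy":0,"wz":0},
  {"dx":0,"dy":0,"dz":0.45,"wx":0,"wy":0,"wz":0},
  {"dx":0,"dy":0,"dz":0.2,"wx":0,"wy":0,"wz":0},
])

```text
time_s: 39.55
eef_pos: [593.9, 59.7, 42.6]
ee_rot: [-0.001, 0.656, 0.754, -0.0]
force: [-0.4, 0.5, -0.8]
grip_width: 0.217
grip_force: 61.7
```

Call:
step_arm([
  {"dx":0,"dy":0,"dz":0,"wx":0,"wy":0,"wz":0},
  {"dx":0,"dy":0,"dz":0,"wx":0,"wy":0,"wz":0},
])

```text
time_s: 39.75
eef_pos: [594.8, 60.2, 44.7]
ee_rot: [0.001, 0.656, 0.755, 0.001]
force: [-0.7, -0.0, -1.3]
grip_width: 0.211
grip_force: 61.7
```

Call:
step_arm([
  {"dx":0.8,"dy":0,"dz":0,"wx":0,"wy":0,"wz":0},
  {"dx":0.8,"dy":0,"dz":0,"wx":0,"wy":0,"wz":0},
  {"dx":0,"dy":0,"dz":0,"wx":0,"wy":0,"wz":0},
])

```text
time_s: 40.05
eef_pos: [588.6, 101.9, 44.6]
ee_rot: [0.0, 0.655, 0.755, 0.001]
force: [-0.3, -0.2, -1.5]
grip_width: 0.216
grip_force: 61.7
```

Call:
step_arm([
  {"dx":0.6,"dy":0,"dz":0.04,"wx":0,"wy":0,"wz":0},
  {"dx":0.6,"dy":0,"dz":0.04,"wx":0,"wy":0,"wz":0},
  {"dx":0.4,"dy":0,"dz":0.04,"wx":0,"wy":0,"wz":0},
  {"dx":0,"dy":0,"dz":0.03,"wx":0,"wy":0,"wz":0},
])

```text
time_s: 40.45
eef_pos: [582.9, 141.5, 40.4]
ee_rot: [0.0, 0.655, 0.755, 0.001]
force: [-3.3, 5.4, 9.4]
grip_width: 0.215
grip_force: 63.0
```

Call:
step_arm([
  {"dx":0.15,"dy":0,"dz":0.02,"wx":0,"wy":0,"wz":0},
  {"dx":0.1,"dy":0,"dz":0,"wx":0,"wy":0,"wz":0},
  {"dx":0.08,"dy":0,"dz":0,"wx":0,"wy":0,"wz":0},
  {"dx":0,"dy":0,"dz":0,"wx":0,"wy":0,"wz":0},
])

```text
time_s: 40.85
eef_pos: [582.8, 147.7, 40.4]
ee_rot: [0.001, 0.656, 0.755, 0.001]
force: [-0.0, -1.4, 6.0]
grip_width: 0.217
grip_force: 62.6
```

Call:
step_arm([
  {"dx":0.06,"dy":0,"dz":0,"wx":0,"wy":0,"wz":0},
  {"dx":0.04,"dy":0,"dz":0,"wx":0,"wy":0,"wz":0},
  {"dx":0,"dy":0,"dz":0,"wx":0,"wy":0,"wz":0},
])

```text
time_s: 41.15
eef_pos: [582.5, 149.9, 40.5]
ee_rot: [0.001, 0.656, 0.755, 0.001]
force: [0.1, -3.0, 7.1]
grip_width: 0.213
grip_force: 62.6
```

Call:
step_arm([
  {"dx":0.06,"dy":0,"dz":0,"wx":0,"wy":0,"wz":0},
  {"dx":0.04,"dy":0,"dz":0,"wx":0,"wy":0,"wz":0},
  {"dx":0.02,"dy":0,"dz":0,"wx":0,"wy":0,"wz":0},
  {"dx":0,"dy":0,"dz":0,"wx":0,"wy":0,"wz":0},
])

```text
time_s: 41.55
eef_pos: [582.4, 150.7, 40.4]
ee_rot: [0.002, 0.656, 0.755, -0.001]
force: [0.7, -15.2, 6.3]
grip_width: 0.218
grip_force: 62.7
```

Call:
step_arm([
  {"dx":0.04,"dy":0,"dz":0,"wx":0,"wy":0,"wz":0},
  {"dx":0,"dy":0,"dz":0,"wx":0,"wy":0,"wz":0},
  {"dx":-0.07,"dy":0,"dz":0,"wx":0,"wy":0,"wz":0},
  {"dx":0,"dy":0,"dz":0,"wx":0,"wy":0,"wz":0},
])

```text
time_s: 41.95
eef_pos: [582.4, 150.6, 40.4]
ee_rot: [0.002, 0.656, 0.755, -0.0]
force: [0.8, -11.4, 6.2]
grip_width: 0.217
grip_force: 62.6
```

Call:
step_arm([
  {"dx":0,"dy":0,"dz":0,"wx":0,"wy":0,"wz":0},
  {"dx":0,"dy":0,"dz":0,"wx":0,"wy":0,"wz":0},
  {"dx":0,"dy":0,"dz":0,"wx":0,"wy":0,"wz":0},
  {"dx":0,"dy":0,"dz":-0.5,"wx":0,"wy":0,"wz":0},
  {"dx":0,"dy":0,"dz":-1,"wx":0,"wy":0,"wz":0},
], fingers=36)

```text
time_s: 42.45
eef_pos: [580.3, 152.7, 76.4]
ee_rot: [-0.001, 0.656, 0.755, -0.001]
force: [0.7, 0.1, -0.0]
grip_width: 0.423
grip_force: 0.0
```

Call:
step_arm([
  {"dx":-1,"dy":0,"dz":-1,"wx":0,"wy":0,"wz":0},
  {"dx":-0.5,"dy":-1,"dz":-1,"wx":0,"wy":0,"wz":0},
  {"dx":0,"dy":-1,"dz":-1,"wx":0,"wy":0,"wz":0},
  {"dx":0,"dy":-0.5,"dz":-1,"wx":0,"wy":0,"wz":0},
  {"dx":0,"dy":0,"dz":-1,"wx":0,"wy":0,"wz":0},
])

```text
time_s: 42.95
eef_pos: [523.2, 106.7, 204.0]
ee_rot: [0.0, 0.656, 0.755, 0.0]
force: [0.6, -0.1, 0.1]
grip_width: 0.423
grip_force: 0.0
```

Call:
step_arm([
  {"dx":0,"dy":0,"dz":-1,"wx":0,"wy":0,"wz":0},
  {"dx":0,"dy":0,"dz":-1,"wx":0,"wy":0,"wz":0},
  {"dx":0,"dy":0,"dz":0,"wx":0,"wy":0,"wz":0},
  {"dx":0,"dy":0,"dz":0,"wx":0,"wy":0,"wz":0},
], fingers=0)

```text
time_s: 43.35
eef_pos: [524.4, 106.9, 252.3]
ee_rot: [0.0, 0.656, 0.755, 0.0]
force: [0.0, 0.2, -0.1]
grip_width: -0.001
grip_force: 0.0
```

```bash
python3 d.py w15 cap1_top cap2_top cap3_top bay1; python3 s.py w15b
python3 - <<'E'
from h import *
c=cap("wrist")
h=cv2.cvtColor(c["frame"],cv2.COLOR_BGR2HSV)
for nm,lo,hi in (("green",45,80),("red",-1,4),("blue",112,130)):
    m=((h[...,0]>lo)&(h[...,0]<hi)&(h[...,1]>150)&(h[...,2]>60)).astype(np.uint8); m[250:]=0
    n,l,s,e=cv2.connectedComponentsWithStats(m)
    print(nm,[(s[i],e[i]) for i in range(1,n) if s[i,4]>100])
E
```

```text
43.35 98.02364901569365 [524.36 106.87 252.31]
cap1_top []
cap2_top []
cap3_top []
bay1 [(array([449.54, 175.04,   5.02]), 0.93, array([254.86, 122.73])), (array([575.66, 190.94,   5.52]), 0.77, array([384.19, 124.83])), (array([509.75, 179.97,   5.7 ]), 0.58, array([316.24, 126.43])), (array([782.9 ,  58.18,  -0.01]), 0.53, array([539.24, 273.04]))]
43.6 98.01079269258604 [524.27 106.75 251.08]
handle c,yaw,size,px [458.57 132.63] 98.41847 [19.500825881958008, 84.11734771728516] [257.35 167.69]
handle c,yaw,size,px [520.6  140.86] 98.41554 [18.89849853515625, 85.01698303222656] [322.44 168.21]
handle c,yaw,size,px [582.76 149.29] 98.11611 [21.95961570739746, 84.12832641601562] [387.99 168.76]
scraper1 [582.59 148.63   7.38] 0.89 [384.2  169.12]
scraper1 [519.31 136.91   8.47] 0.86 [320.43 171.91]
scraper1 [ 158.37 -292.13    1.81] 0.74 [ 16.7  447.39]
scraper1 [461.41 129.97   8.56] 0.63 [262.51 170.69]
scraper1_tip [510.41 181.14   7.32] 0.44 [317.73 125.3 ]
scraper1_tip [783.63  57.76  -0.98] 0.37 [540.82 273.72]
green []
red [(array([225,   0,  30,  18, 288], dtype=int32), array([241.76,   6.87]))]
blue []
```

View pics/w15.png

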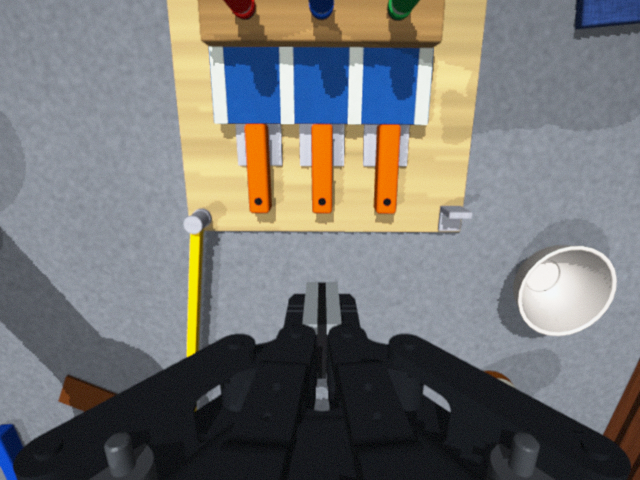

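All three scrapers are home side by side, handles at (257,168), (322,168) and (388,169). The caps are red at left, blue in the middle and green at right. I'll move over the blue cap.

Call:
step_arm([
  {"dx":1,"dy":0,"dz":1,"wx":0,"wy":0,"wz":0},
  {"dx":1,"dy":0,"dz":1,"wx":0,"wy":0,"wz":0},
  {"dx":1,"dy":0,"dz":1,"wx":0,"wy":0,"wz":0},
  {"dx":1,"dy":0,"dz":0,"wx":0,"wy":0,"wz":0},
  {"dx":1,"dy":0,"dz":0,"wx":0,"wy":0,"wz":0},
])

```text
time_s: 44.3
eef_pos: [506.6, 231.4, 175.9]
ee_rot: [-0.001, 0.656, 0.755, -0.001]
force: [0.2, -0.2, 1.4]
grip_width: -0.0
grip_force: 0.0
```

Call:
step_arm([
  {"dx":1,"dy":0,"dz":0,"wx":0,"wy":0,"wz":0},
  {"dx":0.65,"dy":0,"dz":0,"wx":0,"wy":0,"wz":0},
  {"dx":0,"dy":0,"dz":0,"wx":0,"wy":0,"wz":0},
  {"dx":0,"dy":0,"dz":0,"wx":0,"wy":0,"wz":0},
])

```text
time_s: 44.7
eef_pos: [501.4, 271.0, 176.7]
ee_rot: [0.0, 0.656, 0.755, -0.0]
force: [-1.1, -0.6, -0.0]
grip_width: 0.001
grip_force: 0.0
```

Run:
```python
from h import *
print(RT()[1],yaw(),to([501.4,271.6,143]))
cs={n:cap(n) for n in("top","scene")}
for n,c in cs.items(): cv2.imwrite(f"pics/{n}2.png",c["frame"])
for l in("cap1_top","cap2_top","cap3_top"): print(l,lm(cs["scene"],"scene",l))
a=cv2.resize(cs["scene"]["frame"][200:380,330:530],None,fx=3,fy=3,interpolation=cv2.INTER_CUBIC)
cv2.imwrite("pics/scene2c.png",a)
```

```text
[501.39 270.98 176.67] 98.02399347170994 (array([ 0.62,  0.11, 33.67]), array([0.02, 0.  , 1.35]))
cap1_top [(array([562.8 , 279.05, 113.86]), 0.56)]
cap2_top [(array([440.82, 265.78, 108.76]), 0.53)]
cap3_top [(array([500.04, 269.9 , 106.87]), 0.45)]
```

View pics/scene2c.png

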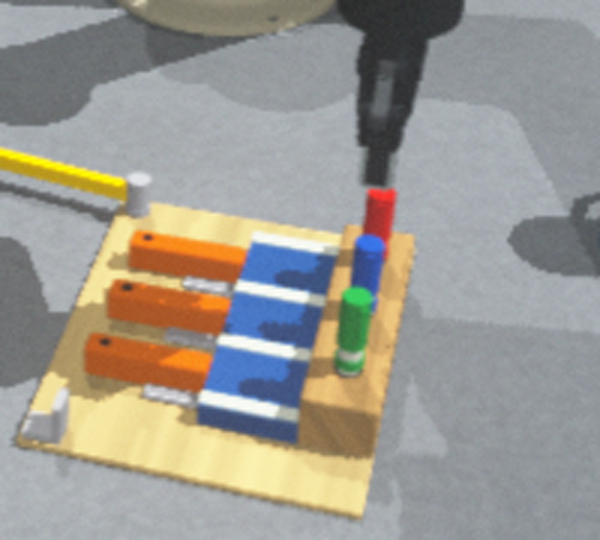

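The crop shows the green cap standing up (white gap at (350,358)) and all handles flush. I'll press the blue cap first.

Call:
step_arm([
  {"dx":0,"dy":0,"dz":1,"wx":0,"wy":0,"wz":0},
  {"dx":0,"dy":0,"dz":0.5,"wx":0,"wy":0,"wz":0},
  {"dx":0,"dy":0,"dz":0.1,"wx":0,"wy":0,"wz":0},
  {"dx":0,"dy":0,"dz":0.1,"wx":0,"wy":0,"wz":0},
  {"dx":0,"dy":0,"dz":0,"wx":0,"wy":0,"wz":0},
])

```text
time_s: 45.45
eef_pos: [501.6, 271.3, 134.7]
ee_rot: [0.0, 0.656, 0.755, 0.0]
force: [0.5, 0.3, -0.0]
grip_width: 0.002
grip_force: 0.0
```

Call:
step_arm([
  {"dx":0,"dy":0,"dz":0.1,"wx":0,"wy":0,"wz":0},
  {"dx":0,"dy":0,"dz":0.1,"wx":0,"wy":0,"wz":0},
  {"dx":0,"dy":0,"dz":0.1,"wx":0,"wy":0,"wz":0},
  {"dx":0,"dy":0,"dz":0,"wx":0,"wy":0,"wz":0},
])

```text
time_s: 45.85
eef_pos: [501.4, 271.4, 126.8]
ee_rot: [0.0, 0.656, 0.755, 0.0]
force: [0.6, -0.2, 1.6]
grip_width: 0.005
grip_force: 0.6
```

Call:
step_arm([
  {"dx":0,"dy":0,"dz":0.08,"wx":0,"wy":0,"wz":0},
  {"dx":0,"dy":0,"dz":0,"wx":0,"wy":0,"wz":0},
  {"dx":0,"dy":0,"dz":0,"wx":0,"wy":0,"wz":0},
])

```text
time_s: 46.15
eef_pos: [501.4, 271.4, 124.8]
ee_rot: [0.0, 0.656, 0.755, 0.0]
force: [0.2, 0.4, 1.4]
grip_width: 0.001
grip_force: 0.8
```

Call:
step_arm([
  {"dx":0,"dy":0,"dz":0.06,"wx":0,"wy":0,"wz":0},
  {"dx":0,"dy":0,"dz":0,"wx":0,"wy":0,"wz":0},
  {"dx":0,"dy":0,"dz":0,"wx":0,"wy":0,"wz":0},
])

```text
time_s: 46.45
eef_pos: [501.4, 271.4, 123.3]
ee_rot: [0.0, 0.656, 0.755, 0.0]
force: [1.3, 1.1, 2.3]
grip_width: -0.001
grip_force: 0.9
```

Call:
step_arm([
  {"dx":0,"dy":0,"dz":0.04,"wx":0,"wy":0,"wz":0},
  {"dx":0,"dy":0,"dz":0,"wx":0,"wy":0,"wz":0},
  {"dx":0,"dy":0,"dz":0,"wx":0,"wy":0,"wz":0},
])

```text
time_s: 46.75
eef_pos: [501.5, 271.4, 123.0]
ee_rot: [0.0, 0.656, 0.755, 0.0]
force: [-1.2, -1.1, 8.3]
grip_width: -0.002
grip_force: 4.1
```

Call:
step_arm([
  {"dx":0,"dy":0,"dz":0.04,"wx":0,"wy":0,"wz":0},
  {"dx":0,"dy":0,"dz":0,"wx":0,"wy":0,"wz":0},
  {"dx":0,"dy":0,"dz":0,"wx":0,"wy":0,"wz":0},
])

```text
time_s: 47.05
eef_pos: [501.6, 271.5, 123.0]
ee_rot: [0.0, 0.656, 0.755, 0.001]
force: [-4.7, -1.5, 15.4]
grip_width: -0.002
grip_force: 7.8
```

Blue is home: the stop is at exactly 98 mm with 15 N. Next is red, then green.

Call:
step_arm([
  {"dx":0,"dy":0,"dz":-0.8,"wx":0,"wy":0,"wz":0},
  {"dx":0,"dy":-0.48,"dz":0,"wx":0,"wy":0,"wz":0},
  {"dx":0,"dy":-1,"dz":0,"wx":0,"wy":0,"wz":0},
  {"dx":0,"dy":-1,"dz":0,"wx":0,"wy":0,"wz":0},
  {"dx":0,"dy":0,"dz":0,"wx":0,"wy":0,"wz":0},
])

```text
time_s: 47.55
eef_pos: [437.5, 262.5, 140.9]
ee_rot: [-0.001, 0.656, 0.755, -0.001]
force: [0.5, -0.5, 0.3]
grip_width: 0.001
grip_force: 0.0
```

Call:
step_arm([
  {"dx":0,"dy":0,"dz":0.2,"wx":0,"wy":0,"wz":0},
  {"dx":0,"dy":0,"dz":0.16,"wx":0,"wy":0,"wz":0},
  {"dx":0,"dy":0,"dz":0.12,"wx":0,"wy":0,"wz":0},
  {"dx":0,"dy":0,"dz":0.12,"wx":0,"wy":0,"wz":0},
  {"dx":0,"dy":0,"dz":0,"wx":0,"wy":0,"wz":0},
])

```text
time_s: 48.05
eef_pos: [440.1, 262.7, 125.8]
ee_rot: [-0.0, 0.656, 0.755, -0.0]
force: [0.2, 0.1, 0.6]
grip_width: -0.002
grip_force: 0.0
```

Call:
step_arm([
  {"dx":0,"dy":0,"dz":0.1,"wx":0,"wy":0,"wz":0},
  {"dx":0,"dy":0,"dz":0,"wx":0,"wy":0,"wz":0},
  {"dx":0,"dy":0,"dz":0,"wx":0,"wy":0,"wz":0},
])

```text
time_s: 48.35
eef_pos: [439.9, 262.7, 123.6]
ee_rot: [-0.0, 0.656, 0.755, -0.0]
force: [0.2, -0.1, 0.1]
grip_width: 0.002
grip_force: 0.0
```

Call:
step_arm([
  {"dx":0,"dy":0,"dz":0.08,"wx":0,"wy":0,"wz":0},
  {"dx":0,"dy":0,"dz":0,"wx":0,"wy":0,"wz":0},
  {"dx":0,"dy":0,"dz":0,"wx":0,"wy":0,"wz":0},
])

```text
time_s: 48.65
eef_pos: [440.1, 262.8, 123.0]
ee_rot: [0.0, 0.656, 0.755, 0.0]
force: [-4.0, -2.1, 12.8]
grip_width: -0.002
grip_force: 6.4
```

Red was already home: it stops at 98 mm with 13 N. Now green.

Call:
step_arm([
  {"dx":0,"dy":0,"dz":-1,"wx":0,"wy":0,"wz":0},
  {"dx":0,"dy":0,"dz":-0.4,"wx":0,"wy":0,"wz":0},
  {"dx":0,"dy":1,"dz":0,"wx":0,"wy":0,"wz":0},
  {"dx":0,"dy":1,"dz":0,"wx":0,"wy":0,"wz":0},
  {"dx":0,"dy":1,"dz":0,"wx":0,"wy":0,"wz":0},
])

```text
time_s: 49.15
eef_pos: [515.1, 273.3, 156.6]
ee_rot: [0.0, 0.656, 0.755, 0.0]
force: [0.2, -0.9, 0.5]
grip_width: 0.003
grip_force: 0.0
```

Call:
step_arm([
  {"dx":0,"dy":1,"dz":0,"wx":0,"wy":0,"wz":0},
  {"dx":0,"dy":0.96,"dz":0,"wx":0,"wy":0,"wz":0},
  {"dx":0,"dy":0,"dz":0,"wx":0,"wy":0,"wz":0},
  {"dx":0,"dy":0,"dz":0.5,"wx":0,"wy":0,"wz":0},
  {"dx":0,"dy":0,"dz":0.2,"wx":0,"wy":0,"wz":0},
])

```text
time_s: 49.65
eef_pos: [561.5, 279.8, 137.4]
ee_rot: [-0.001, 0.656, 0.755, -0.001]
force: [-0.7, -0.9, -0.5]
grip_width: 0.0
grip_force: 0.0
```

Call:
step_arm([
  {"dx":0,"dy":0,"dz":0.2,"wx":0,"wy":0,"wz":0},
  {"dx":0,"dy":0,"dz":0.12,"wx":0,"wy":0,"wz":0},
  {"dx":0,"dy":0,"dz":0.1,"wx":0,"wy":0,"wz":0},
  {"dx":0,"dy":0,"dz":0.1,"wx":0,"wy":0,"wz":0},
  {"dx":0,"dy":0,"dz":0,"wx":0,"wy":0,"wz":0},
])

```text
time_s: 50.15
eef_pos: [562.7, 280.0, 126.2]
ee_rot: [0.0, 0.656, 0.755, 0.0]
force: [-1.3, -0.1, 0.1]
grip_width: 0.002
grip_force: 0.0
```

Call:
step_arm([
  {"dx":0,"dy":0,"dz":0.1,"wx":0,"wy":0,"wz":0},
  {"dx":0,"dy":0,"dz":0.06,"wx":0,"wy":0,"wz":0},
  {"dx":0,"dy":0,"dz":0,"wx":0,"wy":0,"wz":0},
  {"dx":0,"dy":0,"dz":0,"wx":0,"wy":0,"wz":0},
])

```text
time_s: 50.55
eef_pos: [563.0, 280.1, 123.0]
ee_rot: [0.0, 0.656, 0.755, 0.0]
force: [-2.7, 0.2, 6.9]
grip_width: -0.0
grip_force: 3.8
```

Call:
step_arm([
  {"dx":0,"dy":0,"dz":0.04,"wx":0,"wy":0,"wz":0},
  {"dx":0,"dy":0,"dz":0,"wx":0,"wy":0,"wz":0},
  {"dx":0,"dy":0,"dz":0,"wx":0,"wy":0,"wz":0},
])

```text
time_s: 50.85
eef_pos: [563.1, 280.1, 123.0]
ee_rot: [0.001, 0.656, 0.755, 0.001]
force: [-5.7, -1.9, 13.3]
grip_width: -0.002
grip_force: 6.9
```

Call:
step_arm([
  {"dx":0,"dy":0,"dz":-1,"wx":0,"wy":0,"wz":0},
  {"dx":0,"dy":0,"dz":-1,"wx":0,"wy":0,"wz":0},
  {"dx":-1,"dy":0,"dz":-1,"wx":0,"wy":0,"wz":0},
  {"dx":-1,"dy":0,"dz":-1,"wx":0,"wy":0,"wz":0},
  {"dx":-1,"dy":-0.8,"dz":0,"wx":0,"wy":0,"wz":0},
])

```text
time_s: 51.35
eef_pos: [555.5, 202.1, 224.1]
ee_rot: [0.002, 0.656, 0.755, 0.003]
force: [0.7, 1.0, 0.1]
grip_width: 0.002
grip_force: 0.0
```

Call:
step_arm([
  {"dx":-1,"dy":-1,"dz":0,"wx":0,"wy":0,"wz":0},
  {"dx":-1,"dy":-1,"dz":0,"wx":0,"wy":0,"wz":0},
  {"dx":-1,"dy":-1,"dz":0,"wx":0,"wy":0,"wz":0},
  {"dx":-1,"dy":-1,"dz":0,"wx":0,"wy":0,"wz":0},
  {"dx":-1,"dy":0,"dz":0,"wx":0,"wy":0,"wz":0},
], fingers=44)

```text
time_s: 51.85
eef_pos: [469.9, 64.3, 221.3]
ee_rot: [-0.0, 0.656, 0.755, -0.0]
force: [1.5, 1.0, 1.1]
grip_width: 0.515
grip_force: 0.0
```

Call:
step_arm([
  {"dx":-1,"dy":-1,"dz":0,"wx":0,"wy":0,"wz":0},
  {"dx":-1,"dy":-1,"dz":0,"wx":0,"wy":0,"wz":0},
  {"dx":-1,"dy":-1,"dz":0,"wx":0,"wy":0,"wz":0},
  {"dx":-1,"dy":-1,"dz":0,"wx":0,"wy":0,"wz":0},
  {"dx":-1,"dy":0,"dz":0,"wx":0,"wy":0,"wz":0},
])

```text
time_s: 52.35
eef_pos: [388.4, -73.4, 221.3]
ee_rot: [0.0, 0.656, 0.754, -0.0]
force: [0.9, -0.8, 0.6]
grip_width: 0.512
grip_force: 0.0
```

Call:
step_arm([
  {"dx":-1,"dy":0,"dz":0,"wx":0,"wy":0,"wz":0},
  {"dx":-1,"dy":0,"dz":0,"wx":0,"wy":0,"wz":0},
  {"dx":-1,"dy":0,"dz":0,"wx":0,"wy":0,"wz":0},
  {"dx":-0.3,"dy":0,"dz":0,"wx":0,"wy":0,"wz":0},
  {"dx":0,"dy":0,"dz":0,"wx":0,"wy":0,"wz":0},
])

```text
time_s: 52.85
eef_pos: [401.6, -154.6, 221.0]
ee_rot: [-0.0, 0.657, 0.754, 0.0]
force: [-0.4, -0.4, 0.3]
grip_width: 0.518
grip_force: 0.0
```

```bash
python3 d.py w16 keeper_knob
python3 - <<'E'
from h import *
c=cap("scene"); 
for l in("cap1_top","cap2_top","cap3_top"): print(l,lm(c,"scene",l))
# full column of each marker: predicted cap top/rim at home vs picture
for nm,(x,y) in dict(red=(440,263),blue=(501.4,271.6),green=(562.8,280.2)).items(): print(nm,proj(c,[x,y,98]),proj(c,[x,y,110]))
a=c["frame"][245:345,395:495]; w=cv2.imread("pics/w16.png")
o=np.zeros((600,800,3),np.uint8); o[:500,:500]=cv2.resize(a,(500,500),interpolation=cv2.INTER_CUBIC); o[:300,500:]=w[120:420,170:470]
cv2.imwrite("pics/mix.png",o)
print(to([402,-153.7,76]))
E
```

```text
52.85 97.93159634040268 [ 401.63 -154.58  221.01]
keeper_knob [(array([ 408.43, -153.5 ,   75.28]), 0.94, array([329.57, 227.46]))]
cap1_top [(array([562.74, 277.21, 104.17]), 0.52)]
cap2_top [(array([437.75, 262.33,  99.38]), 0.64)]
cap3_top []
red [456.46 266.73] [457.09 262.  ]
blue [452.55 283.88] [453.18 279.04]
green [448.3  302.53] [448.93 297.59]
(array([ -0.25,   0.29, 145.39]), array([-0.01,  0.01,  5.82]))
```

View pics/mix.png

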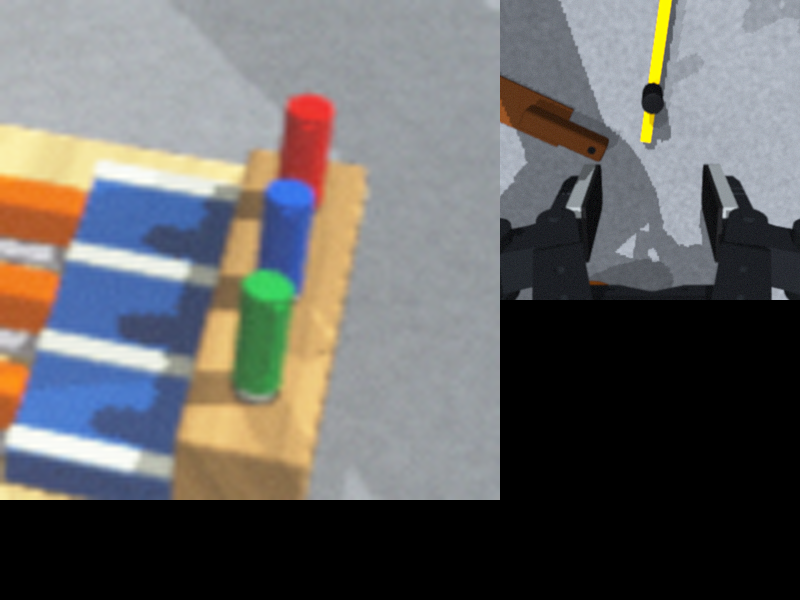

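The green cap is now down on its collar. The knob sits at crop (652,98), on the tool's centreline with the fingers either side. I'll descend and pinch it.

Call:
step_arm([
  {"dx":0,"dy":0,"dz":1,"wx":0,"wy":0,"wz":0},
  {"dx":0,"dy":0,"dz":1,"wx":0,"wy":0,"wz":0},
  {"dx":0,"dy":0,"dz":1,"wx":0,"wy":0,"wz":0},
  {"dx":0,"dy":0,"dz":1,"wx":0,"wy":0,"wz":0},
  {"dx":0,"dy":0,"dz":1,"wx":0,"wy":0,"wz":0},
])

```text
time_s: 53.65
eef_pos: [401.7, -153.8, 95.5]
ee_rot: [0.0, 0.656, 0.755, 0.0]
force: [0.4, -0.3, -0.9]
grip_width: 0.516
grip_force: 0.0
```

Call:
step_arm([
  {"dx":0,"dy":0,"dz":0.75,"wx":0,"wy":0,"wz":0},
  {"dx":0,"dy":0,"dz":0,"wx":0,"wy":0,"wz":0},
  {"dx":0,"dy":0,"dz":0,"wx":0,"wy":0,"wz":0},
])

```text
time_s: 53.95
eef_pos: [401.9, -154.1, 78.1]
ee_rot: [0.0, 0.656, 0.755, 0.0]
force: [-0.6, 0.5, -0.2]
grip_width: 0.513
grip_force: 0.0
```

Call:
step_arm([
  {"dx":0,"dy":0,"dz":0,"wx":0,"wy":0,"wz":0},
  {"dx":0,"dy":0,"dz":0,"wx":0,"wy":0,"wz":0},
  {"dx":0,"dy":0,"dz":0,"wx":0,"wy":0,"wz":0},
  {"dx":0,"dy":0,"dz":0,"wx":0,"wy":0,"wz":0},
  {"dx":0,"dy":0,"dz":0,"wx":0,"wy":0,"wz":0},
], fingers=10, squeeze=25)

```text
time_s: 54.45
eef_pos: [402.2, -154.5, 78.5]
ee_rot: [0.001, 0.656, 0.755, 0.0]
force: [-0.3, 1.8, 7.4]
grip_width: 0.199
grip_force: 24.7
```

Call:
step_arm([
  {"dx":-0.086,"dy":0.896,"dz":0,"wx":0,"wy":0,"wz":0},
  {"dx":0.004,"dy":0.9,"dz":0,"wx":0,"wy":0,"wz":0},
  {"dx":0,"dy":0,"dz":0,"wx":0,"wy":0,"wz":0},
])

```text
time_s: 54.75
eef_pos: [449.1, -151.2, 78.5]
ee_rot: [0.003, 0.655, 0.755, -0.0]
force: [1.5, -6.6, 4.3]
grip_width: 0.199
grip_force: 25.5
```

Call:
step_arm([
  {"dx":0.094,"dy":0.895,"dz":0,"wx":0,"wy":0,"wz":0},
  {"dx":0.183,"dy":0.881,"dz":0,"wx":0,"wy":0,"wz":0},
  {"dx":0.27,"dy":0.858,"dz":0,"wx":0,"wy":0,"wz":0},
  {"dx":0.354,"dy":0.827,"dz":0,"wx":0,"wy":0,"wz":0},
  {"dx":0,"dy":0,"dz":0,"wx":0,"wy":0,"wz":0},
])

```text
time_s: 55.25
eef_pos: [531.1, -115.2, 78.4]
ee_rot: [0.002, 0.655, 0.755, 0.001]
force: [3.1, -2.4, 5.3]
grip_width: 0.195
grip_force: 25.8
```

Call:
step_arm([
  {"dx":0.435,"dy":0.787,"dz":0,"wx":0,"wy":0,"wz":0},
  {"dx":0.511,"dy":0.74,"dz":0,"wx":0,"wy":0,"wz":0},
  {"dx":0.583,"dy":0.685,"dz":0,"wx":0,"wy":0,"wz":0},
  {"dx":0.648,"dy":0.624,"dz":0,"wx":0,"wy":0,"wz":0},
  {"dx":0,"dy":0,"dz":0,"wx":0,"wy":0,"wz":0},
])

```text
time_s: 55.75
eef_pos: [592.3, -50.6, 78.2]
ee_rot: [0.001, 0.655, 0.755, 0.001]
force: [-0.2, 0.9, 6.3]
grip_width: 0.198
grip_force: 26.0
```

Call:
step_arm([
  {"dx":0.707,"dy":0.555,"dz":0,"wx":0,"wy":0,"wz":0},
  {"dx":0.76,"dy":0.483,"dz":0,"wx":0,"wy":0,"wz":0},
  {"dx":0.804,"dy":0.404,"dz":0,"wx":0,"wy":0,"wz":0},
  {"dx":0,"dy":0,"dz":0,"wx":0,"wy":0,"wz":0},
])

```text
time_s: 56.15
eef_pos: [619.5, 10.3, 78.1]
ee_rot: [0.001, 0.655, 0.755, 0.0]
force: [0.3, 0.4, 5.3]
grip_width: 0.195
grip_force: 26.0
```

Call:
step_arm([
  {"dx":0.84,"dy":0.322,"dz":0,"wx":0,"wy":0,"wz":0},
  {"dx":0.868,"dy":0.236,"dz":0,"wx":0,"wy":0,"wz":0},
  {"dx":0.887,"dy":0.149,"dz":0,"wx":0,"wy":0,"wz":0},
  {"dx":0,"dy":0,"dz":0,"wx":0,"wy":0,"wz":0},
])

```text
time_s: 56.55
eef_pos: [627.2, 76.6, 78.0]
ee_rot: [-0.0, 0.655, 0.755, -0.0]
force: [-1.8, -0.3, 7.1]
grip_width: 0.195
grip_force: 26.2
```

Call:
step_arm([
  {"dx":0.4,"dy":0.04,"dz":0,"wx":0,"wy":0,"wz":0},
  {"dx":0.3,"dy":0.02,"dz":0,"wx":0,"wy":0,"wz":0},
  {"dx":0.15,"dy":0,"dz":0,"wx":0,"wy":0,"wz":0},
  {"dx":0,"dy":0,"dz":0,"wx":0,"wy":0,"wz":0},
])

```text
time_s: 56.95
eef_pos: [625.8, 95.7, 77.9]
ee_rot: [-0.0, 0.656, 0.755, -0.001]
force: [-2.4, -0.6, 6.4]
grip_width: 0.197
grip_force: 26.2
```

Call:
step_arm([
  {"dx":0.08,"dy":0,"dz":0,"wx":0,"wy":0,"wz":0},
  {"dx":0.08,"dy":0,"dz":0,"wx":0,"wy":0,"wz":0},
  {"dx":0,"dy":0,"dz":0,"wx":0,"wy":0,"wz":0},
])

```text
time_s: 57.25
eef_pos: [625.4, 98.6, 77.9]
ee_rot: [0.0, 0.657, 0.754, -0.001]
force: [-1.8, -3.6, 5.9]
grip_width: 0.199
grip_force: 26.2
```

Call:
step_arm([
  {"dx":0.06,"dy":0,"dz":0,"wx":0,"wy":0,"wz":0},
  {"dx":0.04,"dy":0,"dz":0,"wx":0,"wy":0,"wz":0},
  {"dx":0,"dy":0,"dz":0,"wx":0,"wy":0,"wz":0},
])

```text
time_s: 57.55
eef_pos: [625.4, 99.0, 77.9]
ee_rot: [0.001, 0.657, 0.754, -0.002]
force: [-1.7, -14.8, 5.2]
grip_width: 0.198
grip_force: 26.2
```

Call:
step_arm([
  {"dx":0.05,"dy":0,"dz":0,"wx":0,"wy":0,"wz":0},
  {"dx":0,"dy":0,"dz":0,"wx":0,"wy":0,"wz":0},
  {"dx":0,"dy":0,"dz":0,"wx":0,"wy":0,"wz":0},
])

```text
time_s: 57.85
eef_pos: [625.4, 99.1, 77.9]
ee_rot: [0.002, 0.657, 0.754, -0.003]
force: [-1.9, -19.7, 4.7]
grip_width: 0.197
grip_force: 26.2
```

Call:
step_arm([
  {"dx":-0.09,"dy":0,"dz":0,"wx":0,"wy":0,"wz":0},
  {"dx":0,"dy":0,"dz":0,"wx":0,"wy":0,"wz":0},
])

```text
time_s: 58.05
eef_pos: [625.4, 98.8, 77.9]
ee_rot: [0.001, 0.657, 0.754, -0.001]
force: [-1.2, -9.3, 6.1]
grip_width: 0.2
grip_force: 26.2
```

Call:
step_arm([
  {"dx":0,"dy":0,"dz":0,"wx":0,"wy":0,"wz":0},
  {"dx":0,"dy":0,"dz":0,"wx":0,"wy":0,"wz":0},
  {"dx":0,"dy":0,"dz":0,"wx":0,"wy":0,"wz":0},
  {"dx":0,"dy":0,"dz":-1,"wx":0,"wy":0,"wz":0},
  {"dx":0,"dy":0,"dz":-1,"wx":0,"wy":0,"wz":0},
], fingers=36)

```text
time_s: 58.55
eef_pos: [625.0, 102.7, 127.4]
ee_rot: [-0.001, 0.656, 0.755, -0.001]
force: [-0.0, 0.5, 0.8]
grip_width: 0.419
grip_force: 0.0
```

Call:
step_arm([
  {"dx":-1,"dy":0,"dz":-1,"wx":0,"wy":0,"wz":0},
  {"dx":-1,"dy":0,"dz":-1,"wx":0,"wy":0,"wz":0},
  {"dx":0,"dy":0,"dz":-1,"wx":0,"wy":0,"wz":0},
  {"dx":0,"dy":0,"dz":0,"wx":0,"wy":0,"wz":0},
  {"dx":0,"dy":0,"dz":0,"wx":0,"wy":0,"wz":0},
])

```text
time_s: 59.05
eef_pos: [632.3, 53.3, 202.2]
ee_rot: [-0.0, 0.656, 0.755, -0.0]
force: [0.9, 0.4, -1.0]
grip_width: 0.421
grip_force: 0.0
```

```bash
python3 d.py w17 keeper_knob bay1; python3 s.py w18 | head -4
python3 - <<'E'
from h import *
c=cap("wrist"); h=cv2.cvtColor(c["frame"],cv2.COLOR_BGR2HSV)
m=((h[...,0]>24)&(h[...,0]<34)&(h[...,1]>200)&(h[...,2]>150)); 
v,u=np.where(m); W=np.array([atz(c,a,b,29)[:2] for a,b in zip(u,v)])
w=W-W.mean(0); d=np.linalg.svd(w,full_matrices=False)[2][0]; print("bar yaw",np.degrees(np.arctan2(d[1],d[0]))%180,len(u), W[W[:,0].argmin()],W[W[:,0].argmax()])
E
```

```text
59.05 98.01517497246284 [632.34  53.34 202.22]
keeper_knob [(array([628.65, 101.3 ,  73.49]), 0.63, array([325.03, 167.16])), (array([519.39, 135.45,   5.24]), 0.52, array([200.4 ,  98.68]))]
bay1 [(array([512.4 , 179.7 ,   9.07]), 0.76, array([192.75,  38.33])), (array([450.57, 177.68,   8.67]), 0.6, array([114.97,  30.18])), (array([578.74, 190.51,   7.11]), 0.6, array([277.95,  36.42]))]
59.2 98.0387431413068 [632.05  53.63 201.16]
handle c,yaw,size,px [519.15 141.4 ] 98.21328 [19.45453453063965, 84.5590591430664] [193.04  85.75]
handle c,yaw,size,px [582.68 149.72] 98.3597 [19.55731201171875, 85.03187561035156] [275.57  86.61]
handle c,yaw,size,px [457.01 132.85] 98.09168 [19.48757553100586, 84.43602752685547] [113.26  86.88]
bar yaw 7.794324053724364 3859 [410.91  76.25] [673.61 107.15]
```

View pics/w17.png

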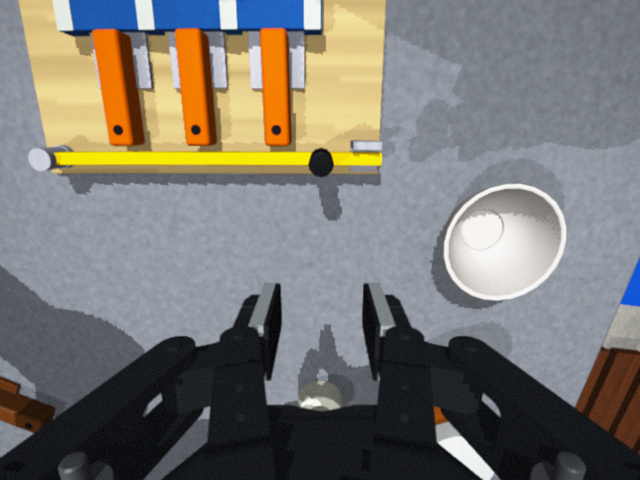

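The bar lies straight across behind the handles and in its catch at (365,157). Its yaw is 7.8° against the caddy's 8.0°, and it met a hard stop at 20 N. All three scrapers are still home, so I'm handing in.

```bash
python3 -c "
from rig import finish_job
print(finish_job())"
```

```text
the job is handed in; nothing more can be done
None
```

The caddy is packed and handed in: all three orange scrapers are fully home in their own bays, all three marker caps are pressed down, and the keeper bar was then swung shut into its catch, with the jars, bowl and label roll left alone.

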